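Flip a rinsed glue pot onto its drying post

ROBOT

A 6-joint arm with a two-finger parallel gripper is mounted at the origin on the work surface. World frame = base frame: x ahead of the robot, y to its left, z up, the work surface at z = 0. Lengths are in m, angles in rad, forces in N, time in s.
With the tool pointing down it reaches from about 0.3 to 0.85 m from the base axis. Payload 5.4 kg.
Tool frame: the origin (TCP) lies at the very end of the fingers, on their centre line; the grasp point (between the pads) lies 19 mm behind it (pinch_z is the z of the grasp point in the tool frame, in m); z points along the fingers, y is the line along which they close (so a half turn about z gives the same grasp; the last joint's range is limited). The gripper opens to 85 mm and grips with 20 to 120 N. Pads are 22 mm wide; open, the fingers measure 114 mm over their backs; the gripper's body (76 mm by 85 mm) begins 54 mm behind the grasp point. The pads swing forward as they close: fully open they stand 13 mm farther back than shut.
Start: joints at [-1.393, 0.158, 1.597, -0, 1.386, -0.21], TCP at [0.217, -0.532, 0.193] pointing down, gripper open.
Joint ranges: [-2.91, 2.91], [-0.94, 2.29], [0.18, 2.7], [-1.29, 4.43], [0.17, 2.64], [-3, 3]. Speed limits (rad/s): [2.57, 2.57, 3.14, 3.14, 3.14, 3.14].

INTERFACE

Orientations are given as a unit quaternion [w, x, y, z].
In Python, from station import read_state, camera, camera_info, finish_job, pinch_z gives the robot as it stands. The module is installed in compiled form; this text tells all that it offers.
- The arm moves only by the tool play_rows, never from a script. Its argument "moves" is a list of rows, each an object of numbers: "x", "y", "z": the shift along the tool's x, y, z in cm; "ax", "ay", "az": the turn, a rotation vector about the tool's x, y, z in rad; "grip": the finger opening in cm, from 0 to 8.54. A call has 1 to 12 rows; each row is the pose to reach, as a shift and turn from the pose commanded when the call began, along the tool's axes at that moment; what a row does not reach only later rows make up. A row lasts 1/8 s, in which the tool goes at most 62.5 mm and 10.7 degrees, less where a joint would pass 70% of its speed; a pose out of reach is approached as far as the arm can. A call with a gripper value outside its range is refused whole. The fingers move at their own pace and stop on an object; "force" is the grip in N (left out, the last holds). Time passes only in rows, so rows that repeat a pose let the fingers close. It gives the time, the measured TCP pose, the force, the opening and the grip force at its end, in the units of the state.
- read_state(): the state, without advancing time (a new reading comes with each control period).
- camera(name): name is "scene" or "top" or "wrist"; returns (picture, depth): 400x640x3 uint8, red, green, blue; 400x640 float32, m along the optical axis (not along the pixel's ray), 0 where there is no reading.
- camera_info(name): a dict with "fx", "fy", "cx", "cy" (pixels), "pose" (4x4, takes a point from camera to world coordinates). Camera axes: x right, y up, looking along -z (the intrinsics and any distortion apply to the point x, -y, -z); pixel columns grow to the right and rows downward; lengths in m; the calibration is good to about 2 mm. A picture is of the moment at which its call begins: read the wrist's pose just before it. camera_info takes no time and is no camera call; for the wrist camera it gives the pose at the moment of the call.
- finish_job(): hands the job in; it is judged then, once.
The state is a dict: "t": time; "q": joint angles; "joint_velocities": joint speeds; "effort": joint torques, N m; "position": TCP position; "tcp_rot": TCP orientation; "force": force on the tool from outside, world axes, zero at the start; "moment": the same for the moment, N m; "grip_width": finger opening in m; "finger_force": force on a finger pad.
Only numpy, scipy, OpenCV 4.12 (cv2) and the standard library are available. Lean on these libraries where they do the work, as an engineer would, in place of code of your own. Each camera call takes 0.05 s, during which the arm holds its last target. There are 200 camera calls.

TASK

The rinsed orange glue pot stands mouth up on the bench: lay it on its side in the wooden V-cradle and let go of it there, then take it again the other way round and put it upside down over the free white drying post. Lower it until its rim rests flat on the green foot before you let go (do not drop it), and leave the blue pot, the cutter head and the spray can where they are.

Things in the scene. Friction and masses are not known exactly. Their poses are not given: they have to be found in the camera images.
- pot_mid (a point): Centre (half-way up, on the axis) of the orange glue pot: a loose, plain round open cup of rigid plastic, 58 mm outside diameter, 120 mm tall, wall 4 mm (bore 50 mm), floor 5 mm thick, 0.08 to 0.18 kg, with a black band round the mouth. Its z axis runs along the pot's axis from the closed end to the mouth; at the start the pot stands mouth up. It is round, so its yaw does not matter.
- pot_rim (a point): Centre of the orange pot's mouth, level with its rim, 60 mm from pot_mid along +z; same axes as pot_mid.
- cradle_seat (a point): Where the pot's centre comes to lie in the wooden V-cradle: 87 mm above the bench, half-way along the trough. The trough is open at both ends and 100 mm long along this point's y axis (level, yaw varies); its two 35-degree cheeks are 46 mm wide over their upper edges, which lie 68 mm above the bench, so that fingers pass down outside them beside a lying pot. The cradle is fixed to the bench. The pot may lie with its mouth to either end.
- post_seat (a point): Centre of the upper face of the round green foot (110 mm diameter, 12 mm thick, fixed to the bench) of the free drying post, where the rim of the inverted pot comes to rest. z up. The white post rises from here: 42 mm diameter up to 67 mm above the foot, then tapering to 20 mm diameter at its tip.
- post_tip (a point): Top of the free white drying post, 85 mm above post_seat.
- pot2_mid (a point): Centre of the blue pot (58 mm diameter, 120 mm tall) that already dries upside down on a second, identical stand, its centre 72 mm above the bench. A bystander.
- cutter_mid (a point): Centre of the steel cutter head standing on the bench: 84 mm diameter (about 90 over its knives), 55 mm tall. A bystander.
- can_mid (a point): Centre of the spray can standing on the bench: 52 mm diameter, 160 mm tall. A bystander.

How it is judged:
By the outcome, as a careful person would: the job done as asked, in the order asked, and still so for the second after the job is handed in, with the robot touching nothing.
It also fails if it takes over 67 s, if anything falls off the work surface, if the arm or the gripper's body presses on something with over 40 N, if the wrist force passes 120 N, or if a joint passes its speed limit or range.

## Working session

There is one attempt and no reset: what is moved stays moved. The work goes in short steps, Python scripts to look and compute and a tool call to move; the robot and the scene stay as the last step left them, time stands still between calls to the robot, and variables do not carry over. Pictures are saved under pics/ and viewed, at most 10 in all, crops included, and the job is handed in when it is done.

Besides the shell and the picture viewer there is one more tool, called as name(argument=value, ...) on one line, values as JSON. play_rows: Moves the arm, as the interface text tells. Its arguments: {"type":"object","properties":{"moves":{"type":"array","items":{"type":"object","properties":{"x":{"type":"number"},"y":{"type":"number"},"z":{"type":"number"},"ax":{"type":"number"},"ay":{"type":"number"},"az":{"type":"number"},"grip":{"type":"number"}}}},"force":{"type":"number"}},"required":["moves"]}

```bash
mkdir -p pics; cat > h.py <<'E'
import numpy as np, cv2
from station import *
from scipy.spatial.transform import Rotation as R
def snap(n,f):
    info=camera_info(n); p,d=camera(n); cv2.imwrite(f'pics/{f}.png',p[:,:,::-1]); np.savez(f'pics/{f}.npz',p=p,d=d,**{k:np.array(info[k]) for k in('fx','fy','cx','cy','pose')})
    return info
def cloud(f):
    z=np.load(f'pics/{f}.npz'); d=z['d']; v,u=np.mgrid[0:400,0:640]
    P=np.stack([(u-z['cx'])/z['fx']*d,-(v-z['cy'])/z['fy']*d,-d,np.ones_like(d)],-1)@z['pose'].T
    P[d==0]=np.nan
    return P[...,:3],z['p']
E
python3 - <<'E'
from h import *
for n in('scene','top'):
    i=snap(n,n+'0'); print(n,{k:(v if k!='pose' else np.round(v,3).tolist()) for k,v in i.items()})
s=read_state(); print(s, pinch_z)
E
```

```text
scene {'fx': 512.2174553839128, 'fy': 512.2174553839128, 'cx': 317.235308952967, 'cy': 201.97866519855435, 'pose': [[-0.5, -0.629, 0.594, 1.274], [0.866, -0.373, 0.333, 0.385], [0.012, 0.681, 0.732, 0.912], [0.0, 0.0, 0.0, 1.0]]}
top {'fx': 447.3187350310859, 'fy': 447.3187350310859, 'cx': 325.89527503878503, 'cy': 205.20184829651214, 'pose': [[0.078, 0.973, -0.216, 0.371], [-0.997, 0.075, -0.021, -0.014], [-0.004, 0.217, 0.976, 1.12], [0.0, 0.0, 0.0, 1.0]]}
{'t': 0.1, 'q': array([-1.39315968e+00,  1.59007866e-01,  1.59809203e+00, -2.84515026e-05,
        1.38618111e+00, -2.10093216e-01]), 'joint_velocities': array([-0.00015113, -0.00091644, -0.00330526,  0.00059557, -0.00054112,
       -0.00021987]), 'effort': array([ 2.21525406e-04, -3.96987998e+01, -3.32338929e+01, -1.60297036e-04,
        4.23305843e-03,  2.27143680e-06]), 'position': array([ 0.21726792, -0.53172919,  0.19191028]), 'tcp_rot': array([-8.44292341e-04,  9.81266121e-01,  1.92655359e-01, -2.81024465e-07]), 'force': array([ 0.26099253, -0.06441556,  0.86127111]), 'moment': array([-0.02598998,  0.00060806,  0.04842544]), 'finger_force': 0.0, 'grip_width': 0.08509774972223806} -0.0187
```

View pics/top0.png

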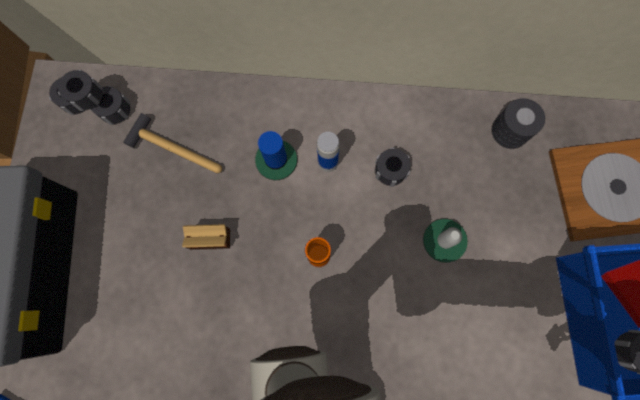

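View pics/scene0.png

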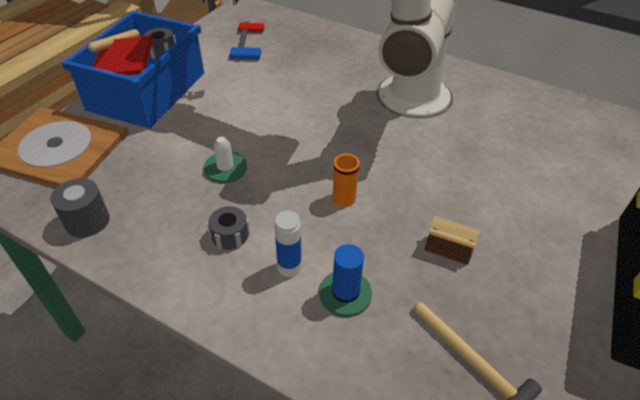

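The top view shows the orange pot at (318,250), the cradle at (205,237) with its trough along the columns, and the free post at (447,238). The blue pot is at (272,150), the can at (328,150) and the cutter at (393,167). The scene view has the orange pot at (345,180), the cradle at (453,240) and the post at (224,160).

```bash
python3 - <<'E'
from h import *
def fitc(Q,r=None):
    from scipy.optimize import least_squares
    c0=np.r_[Q[:,:2].mean(0)]
    if r: s=least_squares(lambda c:np.hypot(*(Q[:,:2]-c).T)-r,c0,loss='soft_l1',f_scale=.002); return s.x,np.sqrt(np.mean(s.fun**2)),len(Q)
    s=least_squares(lambda c:np.hypot(*(Q[:,:2]-c[:2]).T)-c[2],np.r_[c0,.03],loss='soft_l1',f_scale=.002); return s.x,np.sqrt(np.mean(s.fun**2)),len(Q)
C={}
for n in('top0','scene0'):
    P,p=cloud(n); hsv=cv2.cvtColor(p,cv2.COLOR_RGB2HSV); H,S,V=[hsv[...,i].astype(int) for i in range(3)]
    x,y,z=np.moveaxis(P,-1,0); C[n]=P
    print(n,'bench z',np.nanmedian(z[(abs(x-.5)<.25)&(abs(y)<.4)]))
    ws=(x>.25)&(x<.8)&(abs(y)<.45)
    o=ws&(H>5)&(H<18)&(S>190)&(V>90)&(z>.02)&(z<.14)&(abs(y)<.12)
    print(' orange',o.sum(),P[o].mean(0).round(4),P[o].min(0).round(3),P[o].max(0).round(3))
    g=ws&(H>65)&(H<95)&(S>80)&(abs(z-.012)<.006)
    for nm,m in(('post foot',g&(y<0)&(x<.6)),('blue foot',g&(x>.6))):
        if m.sum()>5: print(' ',nm,m.sum(),P[m].mean(0).round(4),P[m].min(0).round(3),P[m].max(0).round(3))
P=C['top0'];
for n in C:
    P=C[n];x,y,z=np.moveaxis(P,-1,0)
    top=(abs(x-.34)<.0) 
    def near(cx,cy,r,z0,z1): return P[(np.hypot(x-cx,y-cy)<r)&(z>z0)&(z<z1)]
    # tall clusters
    m=((z>.045)&(z<.2)&(x>.28)&(x<.75)&(abs(y)<.42)).astype(np.uint8)
    k,lab,st,ce=cv2.connectedComponentsWithStats(m)
    for i in range(1,k):
        if st[i,4]<40: continue
        Q=P[lab==i]; print(n,i,ce[i].round(0),st[i,4],Q.min(0).round(3),Q.max(0).round(3),'fit',np.round(fitc(Q[Q[:,2]<.11])[0],4) if (Q[:,2]<.11).sum()>20 else '')
E
```

```text
top0 bench z 0.0005724121503696278
 orange 265 [0.4902 0.0161 0.0997] [ 0.459 -0.01   0.021] [0.516 0.046 0.124]
  post foot 1000 [ 0.5457 -0.2886  0.0123] [ 0.497 -0.346  0.007] [ 0.6   -0.24   0.018]
  blue foot 672 [0.7114 0.1293 0.012 ] [ 0.6   -0.313  0.006] [0.78  0.202 0.018]
scene0 bench z 0.0030880278725105015
 orange 932 [0.4999 0.0244 0.0817] [ 0.461 -0.007  0.02 ] [0.522 0.05  0.126]
  post foot 587 [ 0.5612 -0.2804  0.0142] [ 0.502 -0.343  0.006] [ 0.6   -0.237  0.018]
  blue foot 1080 [0.7409 0.135  0.0139] [ 0.6   -0.318  0.006] [0.786 0.206 0.018]
top0 1 [271. 149.] 686 [0.7   0.122 0.045] [0.75  0.179 0.137] fit [0.729  0.1506 0.0287]
top0 2 [327. 150.] 663 [ 0.704 -0.011  0.045] [0.75  0.04  0.166] fit [0.7317 0.015  0.0263]
top0 3 [393. 167.] 794 [ 0.679 -0.191  0.045] [ 0.75  -0.107  0.062] fit [ 0.7175 -0.1487  0.0285]
top0 4 [204. 236.] 920 [0.477 0.243 0.046] [0.54  0.348 0.072] fit [0.5066 0.2943 0.03  ]
top0 5 [451. 237.] 313 [ 0.529 -0.313  0.045] [ 0.57  -0.272  0.102] fit [ 0.5477 -0.2895  0.015 ]
top0 6 [317. 250.] 318 [ 0.459 -0.01   0.045] [0.518 0.049 0.124] fit [0.4862 0.0188 0.0267]
scene0 1 [222. 149.] 362 [ 0.532 -0.309  0.045] [ 0.575 -0.269  0.103] fit [ 0.5555 -0.2881  0.0147]
scene0 2 [346. 173.] 919 [ 0.46  -0.008  0.045] [0.523 0.05  0.126] fit [0.4912 0.0209 0.0271]
scene0 3 [230. 219.] 780 [ 0.681 -0.192  0.045] [ 0.75  -0.104  0.063] fit [ 0.7202 -0.1454  0.0283]
scene0 4 [292. 231.] 698 [ 0.71  -0.008  0.045] [0.75  0.044 0.167] fit [0.7329 0.0178 0.0244]
scene0 5 [454. 232.] 928 [0.48  0.245 0.045] [0.542 0.348 0.076] fit [0.519  0.2979 0.0331]
scene0 13 [352. 261.] 758 [0.7   0.123 0.045] [0.75  0.181 0.139] fit [0.7303 0.1539 0.0264]
```

play_rows(moves=[{"z":-6},{"z":-12},{"z":-16},{"z":-16,"ay":0.18},{"z":-16,"ay":0.36},{"z":-16,"ay":0.54},{"z":-16,"ay":0.6},{"z":-16,"ay":0.6}])

```text
schema error: expected keys x, y, z, ax, ay, az, grip
```

```bash
cat > rec.py <<'E'
from h import *
s=read_state(); open('log.txt','a').write(repr([*s['q'],*s['position'],*s['tcp_rot']])+'\n')
print(round(s['t'],2),'q',s['q'].round(3),'p',s['position'].round(4)); Rm=R.from_quat(s['tcp_rot'],scalar_first=True).as_matrix(); print('toolx',Rm[:,0].round(3),'y',Rm[:,1].round(3),'z',Rm[:,2].round(3),'F',s['force'].round(1),'w',round(s['grip_width'],4),round(s['finger_force'],1))
E
cat > log.txt <<'E'
[-1.39315968,0.159007866,1.59809203,-2.84515026e-05,1.38618111,-0.210093216,0.21726792,-0.53172919,0.19191028,-8.44292341e-04,9.81266121e-01,1.92655359e-01,0]
E
python3 rec.py
```

```text
0.1 q [-1.393  0.159  1.598 -0.     1.386 -0.21 ] p [ 0.2173 -0.5317  0.1919]
toolx [0.926 0.378 0.   ] y [ 0.378 -0.926 -0.002] z [-0.     0.002 -1.   ] F [ 0.3 -0.1  0.9] w 0.0851 0.0
```

play_rows(moves=[{"x":0,"y":0,"z":-6,"ax":0,"ay":0,"az":0,"grip":8.5},{"x":0,"y":0,"z":-12,"ax":0,"ay":0,"az":0,"grip":8.5},{"x":0,"y":0,"z":-16,"ax":0,"ay":0.15,"az":0,"grip":8.5},{"x":0,"y":0,"z":-16,"ax":0,"ay":0.33,"az":0,"grip":8.5},{"x":0,"y":0,"z":-16,"ax":0,"ay":0.5,"az":0,"grip":8.5},{"x":0,"y":0,"z":-16,"ax":0,"ay":0.6,"az":0,"grip":8.5},{"x":0,"y":0,"z":-16,"ax":0,"ay":0.6,"az":0,"grip":8.5}])

```text
t: 0.98
position: [0.2159, -0.5324, 0.3506]
tcp_rot: [-0.059, 0.938, 0.182, 0.29]
force: [-0.7, 0.3, 0.1]
grip_width: 0.0854
finger_force: 0.0
```

```bash
python3 rec.py
```

```text
0.97 q [-1.71   0.198  1.361  0.536  1.87  -0.437] p [ 0.2159 -0.5324  0.3506]
toolx [0.765 0.307 0.566] y [ 0.375 -0.927 -0.004] z [ 0.523  0.216 -0.825] F [-0.7  0.3  0.1] w 0.0854 0.0
```

play_rows(moves=[{"x":0,"y":0,"z":0,"ax":0.18,"ay":0,"az":0,"grip":8.5},{"x":0,"y":0,"z":0,"ax":0.36,"ay":0,"az":0,"grip":8.5},{"x":0,"y":0,"z":0,"ax":0.5,"ay":0,"az":0,"grip":8.5},{"x":0,"y":0,"z":0,"ax":0.5,"ay":0,"az":0,"grip":8.5}])

```text
t: 1.48
position: [0.2195, -0.5325, 0.3492]
tcp_rot: [-0.289, 0.893, 0.251, 0.235]
force: [-0.4, -0.3, -0.5]
grip_width: 0.0849
finger_force: 0.0
```

```bash
python3 rec.py
```

```text
1.48 q [-1.564  0.64   0.857  0.392  2.324 -0.372] p [ 0.2195 -0.5325  0.3492]
toolx [0.764 0.312 0.565] y [ 0.584 -0.707 -0.399] z [ 0.275  0.635 -0.722] F [-0.4 -0.3 -0.5] w 0.0849 0.0
```

play_rows(moves=[{"x":0,"y":0,"z":0,"ax":-0.18,"ay":0,"az":0,"grip":8.5},{"x":0,"y":0,"z":0,"ax":-0.36,"ay":0,"az":0,"grip":8.5},{"x":0,"y":0,"z":0,"ax":-0.5,"ay":0,"az":0,"grip":8.5},{"x":0,"y":-3,"z":0,"ax":-0.5,"ay":0.18,"az":0,"grip":8.5},{"x":0,"y":-6,"z":0,"ax":-0.5,"ay":0.36,"az":0,"grip":8.5},{"x":0,"y":-6,"z":0,"ax":-0.5,"ay":0.5,"az":0,"grip":8.5},{"x":0,"y":-6,"z":0,"ax":-0.5,"ay":0.5,"az":0,"grip":8.5}])

```text
t: 2.35
position: [0.1818, -0.489, 0.3757]
tcp_rot: [-0.111, 0.852, 0.105, 0.501]
force: [0.8, 0.2, 0.9]
grip_width: 0.0848
finger_force: 0.0
```

```bash
python3 rec.py
```

```text
2.35 q [-1.946  0.219  1.524  0.865  2.081 -0.455] p [ 0.1818 -0.489   0.3757]
toolx [0.477 0.067 0.876] y [ 0.29  -0.953 -0.084] z [ 0.83   0.294 -0.474] F [0.8 0.2 0.9] w 0.0848 0.0
```

play_rows(moves=[{"x":0,"y":0,"z":-4,"ax":0,"ay":0.0,"az":0.18,"grip":8.5},{"x":0,"y":0,"z":-8,"ax":0,"ay":0.0,"az":0.36,"grip":8.5},{"x":0,"y":0,"z":-10,"ax":0,"ay":0.0,"az":0.5,"grip":8.5},{"x":0,"y":0,"z":-10,"ax":0,"ay":0.0,"az":0.5,"grip":8.5}])

```text
t: 2.85
position: [0.0997, -0.5198, 0.4258]
tcp_rot: [-0.229, 0.853, -0.106, 0.456]
force: [0.7, -0.3, -0.4]
grip_width: 0.085
finger_force: 0.0
```

```bash
python3 rec.py
```

```text
2.85 q [-2.046  0.318  1.303  0.867  2.233  0.066] p [ 0.0997 -0.5198  0.4258]
toolx [ 0.561 -0.389  0.73 ] y [ 0.028 -0.873 -0.487] z [ 0.827  0.294 -0.479] F [ 0.7 -0.3 -0.4] w 0.085 0.0
```

```bash
cat > fk.py <<'E'
import numpy as np
from scipy.spatial.transform import Rotation as R
from scipy.optimize import least_squares
rot=lambda a,t:R.from_euler(a,t).as_matrix()
def chain(q):
    r1=rot('z',q[0]);r2=r1@rot('y',q[1]);r3=r2@rot('y',q[2]);r4=r3@rot('z',q[3]);r5=r4@rot('y',q[4]);r6=r5@rot('z',q[5])@rot('z',np.pi/2)
    return r1,r2,r3,r4,r5,r6
def A(q):
    r1,r2,r3,r4,r5,r6=chain(q)
    # params: h(z), lateral l, a0, L1, b1, b2(+r3 z), d(y after j4), c(tool z), e (x after j5)
    return np.c_[[0,0,1],r1[:,1],r1[:,0],r2[:,2],r3[:,0],r3[:,2],r4[:,1],r5[:,2],r5[:,0]]
E
python3 - <<'E'
from fk import *
D=[eval(l) for l in open('log.txt')]
M=[];b=[]
for d in D:
    q=d[:6]; r=chain(q)[-1]; m=R.from_quat(d[9:13],scalar_first=True).as_matrix()
    print('rot err',R.from_matrix(r.T@m).magnitude().round(4)); M.append(A(q)); b+=d[6:9]
M=np.vstack(M); b=np.array(b)
for lam in(1e-4,3e-3,1e-2):
    x=np.linalg.solve(M.T@M+lam*np.eye(9),M.T@b); print(lam,x.round(3),abs(M@x-b).max().round(4))
for drop in([8],[6,8],[1,8],[2,6,8],[2,4,6,8],[1,2,4,8],[2,8],[2,4,8],):
    k=[i for i in range(9) if i not in drop]
    x=np.linalg.lstsq(M[:,k],b,rcond=None)[0]; print(drop,dict(zip(k,x.round(3))),abs(M[:,k]@x-b).max().round(4))
E
```

```text
Traceback (most recent call last):
AttributeError: 'float' object has no attribute 'round'
```

```bash
python3 - <<'E'
from fk import *
D=[eval(l.replace('np.float64','')) for l in open('log.txt')]
M=[];b=[]
for d in D:
    q=d[:6]; r=chain(q)[-1]; m=R.from_quat(d[9:13],scalar_first=True).as_matrix()
    print('rot err',round(R.from_matrix(r.T@m).magnitude(),4)); M.append(A(q)); b+=d[6:9]
M=np.vstack(M); b=np.array(b)
for lam in(1e-4,3e-3,1e-2):
    x=np.linalg.solve(M.T@M+lam*np.eye(9),M.T@b); print(lam,x.round(3),abs(M@x-b).max().round(4))
for drop in([8],[6,8],[1,8],[2,6,8],[2,4,6,8],[1,2,4,8],[2,8],[2,4,8],):
    k=[i for i in range(9) if i not in drop]
    x=np.linalg.lstsq(M[:,k],b,rcond=None)[0]; print(drop,dict(zip(k,x.round(3))),abs(M[:,k]@x-b).max().round(4))
E
```

```text
rot err 0.0
rot err 0.0
rot err 0.0
rot err 0.0
rot err 0.0
rot err 0.0
0.0001 [ 0.297  0.12   0.001  0.386  0.047  0.518 -0.     0.344  0.   ] 0.0001
0.003 [ 0.275  0.122  0.034  0.385  0.029  0.489 -0.001  0.342  0.006] 0.0031
0.01 [0.245 0.121 0.08  0.378 0.003 0.441 0.004 0.337 0.009] 0.009
[8] {0: np.float64(0.298), 1: np.float64(0.12), 2: np.float64(-0.0), 3: np.float64(0.386), 4: np.float64(0.048), 5: np.float64(0.519), 6: np.float64(-0.0), 7: np.float64(0.344)} 0.0
[6, 8] {0: np.float64(0.298), 1: np.float64(0.12), 2: np.float64(-0.0), 3: np.float64(0.386), 4: np.float64(0.048), 5: np.float64(0.519), 7: np.float64(0.344)} 0.0
[1, 8] {0: np.float64(0.387), 2: np.float64(0.166), 3: np.float64(0.359), 4: np.float64(0.156), 5: np.float64(0.373), 6: np.float64(0.116), 7: np.float64(0.365)} 0.0587
[2, 6, 8] {0: np.float64(0.298), 1: np.float64(0.12), 3: np.float64(0.386), 4: np.float64(0.048), 5: np.float64(0.519), 7: np.float64(0.344)} 0.0
[2, 4, 6, 8] {0: np.float64(0.233), 1: np.float64(0.12), 3: np.float64(0.403), 5: np.float64(0.51), 7: np.float64(0.343)} 0.0058
[1, 2, 4, 8] {0: np.float64(0.152), 3: np.float64(0.458), 5: np.float64(0.5), 6: np.float64(0.113), 7: np.float64(0.366)} 0.0492
[2, 8] {0: np.float64(0.298), 1: np.float64(0.12), 3: np.float64(0.386), 4: np.float64(0.048), 5: np.float64(0.519), 6: np.float64(-0.0), 7: np.float64(0.344)} 0.0
[2, 4, 8] {0: np.float64(0.233), 1: np.float64(0.12), 3: np.float64(0.403), 5: np.float64(0.51), 6: np.float64(0.0), 7: np.float64(0.343)} 0.0058
```

```bash
cat >> fk.py <<'E'
X=np.array([.298,.12,0,.386,.048,.519,0,.344,0])
try:
    _D=[eval(l.replace('np.float64','')) for l in open('log.txt')]; _k=[0,1,3,4,5,7]
    X[_k]=np.linalg.lstsq(np.vstack([A(d[:6])[:,_k] for d in _D]),np.concatenate([d[6:9] for d in _D]),rcond=None)[0]
except Exception as e: print(e)
LO=np.array([-2.91,-.94,.18,-1.29,.17,-3]);HI=np.array([2.91,2.29,2.7,4.43,2.64,3])
def fk(q): return A(q)@X,chain(q)[-1]
def wrist(q): return A(q)[:,:6]@X[:6]
def tool(az,tilt):
    "tool z tilted up by tilt from straight down towards azimuth az; tool x towards az when down"
    return rot('z',az)@np.diag([1,-1,-1.])@rot('y',tilt)
def ik(p,Rm,seeds=None):
    best=None
    rng=np.random.default_rng(0)
    S=list(seeds or [])+[rng.uniform(LO,HI) for _ in range(25)]
    for s in S:
        f=lambda q:np.r_[(fk(q)[0]-p)*5,(R.from_matrix(fk(q)[1].T@Rm)).as_rotvec()]
        r=least_squares(f,np.clip(s,LO+1e-3,HI-1e-3),bounds=(LO,HI),max_nfev=60)
        if r.cost<1e-8:
            m=np.minimum(r.x-LO,HI-r.x).min()
            if best is None or m>best[0]+1e-3: best=(m,r.x)
    return best
E
python3 - <<'E'
from h import *; from fk import *
from scipy.optimize import least_squares
for n in('top0','scene0'):
    P,p=cloud(n); hsv=cv2.cvtColor(p,cv2.COLOR_RGB2HSV); H,S,V=[hsv[...,i].astype(int) for i in range(3)]
    x,y,z=np.moveaxis(P,-1,0)
    g=(H>60)&(H<95)&(S>80)&(abs(z-.013)<.006)&(np.hypot(x-.55,y+.29)<.08)
    (c,r)=cv2.minEnclosingCircle(P[g][:,:2].astype(np.float32)); print(n,'foot',np.round(c,4),round(r,4))
    m=(np.hypot(x-.489,y-.02)<.045)&(z>.112)
    (c,r)=cv2.minEnclosingCircle(P[m][:,:2].astype(np.float32)); print(' rim',np.round(c,4),round(r,4),P[m][:,2].max())
    m=(np.hypot(x-.509,y-.296)<.09)&(z>.06)
    rc=cv2.minAreaRect(P[m][:,:2].astype(np.float32)); print(' cradle',rc,P[m][:,2].max())
    m=(np.hypot(x-.55,y+.29)<.04)&(z>.08); print(' tip',P[m].mean(0).round(4))
    for yy in np.arange(-.75,-.3,.05):
        q=(abs(y-yy)<.025)&(z>.03)&(x>.1)&(x<.75)
        if q.sum()>10: print('  y%.2f x %.2f..%.2f zmax %.2f'%(yy,*np.percentile(P[q][:,0],[1,99]),np.percentile(P[q][:,2],98)))
def show(nm,gp,az,tilt):
    Rm=tool(np.radians(az),np.radians(tilt)); b=ik(gp+.0187*Rm[:,2],Rm)
    print(nm,az,tilt,None if b is None else (round(b[0],2),b[1].round(2),'wrist',wrist(b[1]).round(3)))
for az in(50,70,90,110): 
  for t in(90,75): show('pot',np.r_[.489,.02,.085],az,t)
for t in(0,-15): show('cradle down',np.r_[.51,.296,.087],90,t)
for t in(90,75): show('cradle end',np.r_[.51,.296-.035,.087],90,t)
for az in(0,45,90): show('post',np.r_[.549,-.291,.2],az,0)
E
```

```text
top0 foot [ 0.5501 -0.293 ] 0.0544
 rim [0.4886 0.0192] 0.0297 0.12385143243270091
 cradle ((0.5084874033927917, 0.2953677475452423), (0.053111109882593155, 0.101198211312294), 6.631398677825928) 0.07235170216511189
 tip [ 0.5481 -0.2904  0.0905]
  y-0.75 x 0.26..0.72 zmax 0.07
  y-0.70 x 0.25..0.72 zmax 0.15
  y-0.65 x 0.24..0.55 zmax 0.18
  y-0.60 x 0.23..0.54 zmax 0.16
  y-0.55 x 0.46..0.54 zmax 0.16
scene0 foot [ 0.5548 -0.2892] 0.0543
 rim [0.4911 0.0202] 0.0329 0.12566971606222388
 cradle ((0.51185142993927, 0.29627132415771484), (0.054209064692258835, 0.09975384920835495), 6.584600448608398) 0.07604410566360675
 tip [ 0.5575 -0.2863  0.0912]
  y-0.75 x 0.25..0.71 zmax 0.20
  y-0.70 x 0.25..0.72 zmax 0.18
  y-0.65 x 0.24..0.55 zmax 0.19
  y-0.60 x 0.23..0.54 zmax 0.17
  y-0.55 x 0.24..0.54 zmax 0.17
  y-0.50 x 0.20..0.21 zmax 0.26
pot 50 90 (np.float64(0.52), array([-1.02,  0.68,  2.18,  1.26,  1.66, -1.3 ]), 'wrist', array([ 0.28 , -0.229,  0.085]))
pot 50 75 (np.float64(0.43), array([-0.99,  0.4 ,  2.27,  1.19,  1.47, -1.12]), 'wrist', array([ 0.287, -0.221,  0.169]))
pot 70 
[... 902 characters left out ...]
,  0.44,  1.53, -0.24,  1.3 ,  0.53]), 'wrist', array([0.51 , 0.38 , 0.401]))
cradle end 90 90 (np.float64(0.89), array([-0.36,  0.82,  1.8 ,  1.25,  1.75, -1.08]), 'wrist', array([ 0.51 , -0.064,  0.087]))
cradle end 90 75 (np.float64(0.82), array([-0.34,  0.61,  1.88,  1.15,  1.56, -0.96]), 'wrist', array([ 0.51 , -0.053,  0.171]))
post 0 0 (np.float64(1.21), array([-0.68,  0.28,  1.47, -0.  ,  1.38,  0.89]), 'wrist', array([ 0.549, -0.291,  0.525]))
post 45 0 (np.float64(1.21), array([-0.68,  0.28,  1.47, -0.  ,  1.38,  0.1 ]), 'wrist', array([ 0.549, -0.291,  0.525]))
post 90 0 (np.float64(1.21), array([-0.68,  0.28,  1.47, -0.  ,  1.38, -0.68]), 'wrist', array([ 0.549, -0.291,  0.525]))
```

```bash
cat > go.py <<'E'
# go.py gx gy gz az tilt : delta to bring the GRASP POINT there
import sys; from h import *; from fk import tool
def delta(g,az,tilt,s=None):
    s=s or read_state(); R0=R.from_quat(s['tcp_rot'],scalar_first=True).as_matrix(); p0=s['position']
    Rm=tool(np.radians(az),np.radians(tilt)); t=np.array(g)+.0187*Rm[:,2]
    rv=R.from_matrix(R0.T@Rm).as_rotvec(); d=R0.T@(t-p0)*100
    print(f't{s["t"]:.2f} shift cm',d.round(2),'rot',rv.round(3),'rows>=',int(np.ceil(max(np.linalg.norm(d)/6.25,np.degrees(np.linalg.norm(rv))/10.7))), 'F',s['force'].round(1),'w',round(s['grip_width'],4))
if __name__=='__main__': a=list(map(float,sys.argv[1:])); delta(a[:3],a[3],a[4])
E
python3 go.py .53 -.28 .33 60 0
python3 -c "
from h import *
i=camera_info('wrist');s=read_state();R0=R.from_quat(s['tcp_rot'],scalar_first=True).as_matrix()
print(i['fx'],i['cx'],i['cy'],(R0.T@(i['pose'][:3,3]-s['position'])).round(3),(R0.T@i['pose'][:3,:3]).round(3))"
```

```text
t2.85 shift cm [  6.44 -14.14  48.13] rot [ 0.067 -1.141 -1.161] rows>= 9 F [ 0.7 -0.3 -0.4] w 0.085
355.5909324782683 323.77044896789107 200.30551416954557 [ 0.07  -0.001 -0.181] [[ 0.     0.961  0.277]
 [ 1.    -0.     0.001]
 [ 0.001  0.277 -0.961]]
```

play_rows(moves=[{"x":0.8,"y":-1.6,"z":5.5,"ax":0.008,"ay":-0.13,"az":-0.13,"grip":8.5},{"x":1.6,"y":-3.2,"z":11,"ax":0.015,"ay":-0.26,"az":-0.26,"grip":8.5},{"x":2.4,"y":-4.8,"z":16.5,"ax":0.023,"ay":-0.39,"az":-0.39,"grip":8.5},{"x":3.2,"y":-6.4,"z":22,"ax":0.03,"ay":-0.52,"az":-0.52,"grip":8.5},{"x":4,"y":-8,"z":27.5,"ax":0.038,"ay":-0.65,"az":-0.65,"grip":8.5},{"x":4.8,"y":-10,"z":33,"ax":0.045,"ay":-0.78,"az":-0.78,"grip":8.5},{"x":5.6,"y":-12,"z":39,"ax":0.053,"ay":-0.91,"az":-0.92,"grip":8.5},{"x":6.2,"y":-13.5,"z":44,"ax":0.06,"ay":-1.04,"az":-1.05,"grip":8.5},{"x":6.4,"y":-14.1,"z":48.1,"ax":0.067,"ay":-1.14,"az":-1.16,"grip":8.5},{"x":6.4,"y":-14.1,"z":48.1,"ax":0.067,"ay":-1.14,"az":-1.16,"grip":8.5},{"x":6.4,"y":-14.1,"z":48.1,"ax":0.067,"ay":-1.14,"az":-1.16,"grip":8.5}])

```text
t: 4.22
position: [0.53, -0.2784, 0.3134]
tcp_rot: [-0.001, 0.866, 0.501, 0.004]
force: [0.2, 0.1, -0.0]
grip_width: 0.0848
finger_force: 0.0
```

```bash
cat > fits.py <<'E'
from h import *
def circ(P,mask):
    c,r=cv2.minEnclosingCircle(P[mask][:,:2].astype(np.float32)); return np.round(c,4),round(r,4),int(mask.sum())
def post(f):
    P,p=cloud(f); hsv=cv2.cvtColor(p,cv2.COLOR_RGB2HSV); H,S=hsv[...,0],hsv[...,1]
    x,y,z=np.moveaxis(P,-1,0); n=np.hypot(x-.55,y+.29)
    g=(H>60)&(H<95)&(S>80)&(abs(z-.013)<.007)&(n<.08); print('foot',circ(P,g),'z',np.median(z[g]).round(4))
    t=(n<.04)&(z>.089); print('tip',P[t].mean(0).round(4),np.nanmax(z[n<.04]).round(4),circ(P,t))
    t=(n<.035)&(z>.04); print('post',circ(P,t)); print('bench',np.nanmedian(z[(n>.065)&(n<.09)]).round(4))
E
python3 rec.py; python3 - <<'E'
from fits import *
snap('wrist','w1'); post('w1')
E
```

```text
4.22 q [-0.691  0.169  1.35   0.009  1.622 -0.168] p [ 0.53   -0.2784  0.3134]
toolx [0.499 0.867 0.009] y [ 0.867 -0.499  0.002] z [ 0.006  0.007 -1.   ] F [ 0.2  0.1 -0. ] w 0.0848 0.0
foot (array([ 0.553 , -0.2919]), 0.0542, 3658) z 0.0119
tip [ 0.5633 -0.2869  0.4121] 0.4455 (array([ 0.552 , -0.2876]), 0.0399, 20949)
post (array([ 0.5515, -0.2883]), 0.035, 17720)
bench 0.398
```

View pics/w1.png

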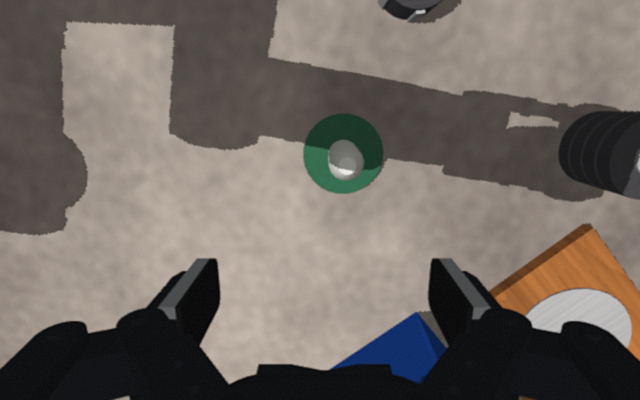

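The wrist view shows the green foot centred near (343,153), about 80 px across, with the white tip at (346,160). The open fingers are at (200,300) and (450,300). The foot fit agrees with the other two views to within 3 mm.

```bash
python3 go.py .426 -.09 .126 60 70
```

```text
t4.28 shift cm [ 12.79 -18.49  19.48] rot [2.000e-03 1.212e+00 1.000e-03] rows>= 7 F [-1.1 -0.2 -0.6] w 0.0851
```

play_rows(moves=[{"x":2,"y":-3,"z":0,"ax":0,"ay":0.15,"az":0,"grip":8.5},{"x":4,"y":-6,"z":2,"ax":0,"ay":0.3,"az":0,"grip":8.5},{"x":6,"y":-9,"z":5,"ax":0,"ay":0.45,"az":0,"grip":8.5},{"x":8,"y":-12,"z":8,"ax":0,"ay":0.6,"az":0,"grip":8.5},{"x":10,"y":-15,"z":11,"ax":0,"ay":0.75,"az":0,"grip":8.5},{"x":12,"y":-17,"z":14,"ax":0,"ay":0.9,"az":0,"grip":8.5},{"x":12.8,"y":-18.5,"z":16.5,"ax":0,"ay":1.05,"az":0,"grip":8.5},{"x":12.8,"y":-18.5,"z":19.5,"ax":0,"ay":1.21,"az":0,"grip":8.5},{"x":12.8,"y":-18.5,"z":19.5,"ax":0,"ay":1.21,"az":0,"grip":8.5},{"x":12.8,"y":-18.5,"z":19.5,"ax":0,"ay":1.21,"az":0,"grip":8.5}])

```text
t: 5.52
position: [0.4357, -0.0763, 0.1206]
tcp_rot: [-0.283, 0.711, 0.41, 0.496]
force: [0.1, 0.5, -0.3]
grip_width: 0.0851
finger_force: 0.0
```

```bash
python3 rec.py; python3 - <<'E'
from fits import *
snap('wrist','w2'); P,p=cloud('w2'); x,y,z=np.moveaxis(P,-1,0)
hsv=cv2.cvtColor(p,cv2.COLOR_RGB2HSV); H,S=hsv[...,0],hsv[...,1]
m=(np.hypot(x-.489,y-.02)<.06)&(z>.03)&(z<.118)&(H>4)&(H<20)&(S>170)
from scipy.optimize import least_squares
Q=P[m]; Q=Q[Q[:,2]<.1]
s=least_squares(lambda c:np.hypot(*(Q[:,:2]-c).T)-.029,[.489,.02],loss='soft_l1',f_scale=.002); print(s.x.round(4),len(Q),np.abs(s.fun).mean())
r=(np.hypot(x-.489,y-.02)<.06)&(z>.116)&(z<.14); print(circ(P,r),np.nanmedian(z[r]))
E
python3 go.py .49 .02 .08 60 70
```

```text
5.53 q [-1.186  0.333  2.091  0.844  1.686 -1.024] p [ 0.4357 -0.0763  0.1206]
toolx [0.171 0.303 0.938] y [ 0.864 -0.503  0.005] z [ 0.473  0.81  -0.347] F [ 0.1  0.5 -0.3] w 0.0851 0.0
[0.4904 0.0209] 4332 0.000599875774943028
(array([0.4899, 0.0201]), 0.0302, 1114) 0.11922848673775469
t5.58 shift cm [ 1.000e-02 -2.300e-01  1.369e+01] rot [0.005 0.008 0.007] rows>= 3 F [ 1.3 -0.3  1.2] w 0.085
```

View pics/w2.png

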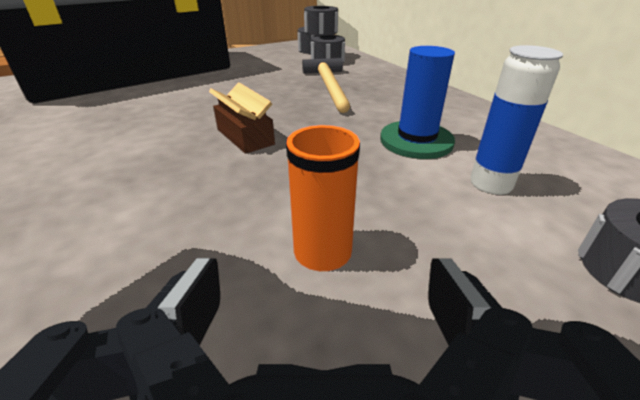

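The wrist view shows the orange pot centred between the fingers, rim at (323,142) and base at (322,265). The fit gives (0.490, 0.0205) with its rim at 0.119, matching the other cameras.

play_rows(force=40, moves=[{"x":0,"y":-0.2,"z":4,"ax":0,"ay":0.008,"az":0.005,"grip":8.5},{"x":0,"y":-0.2,"z":8,"ax":0,"ay":0.008,"az":0.005,"grip":8.5},{"x":0,"y":-0.2,"z":11,"ax":0,"ay":0.008,"az":0.005,"grip":8.5},{"x":0,"y":-0.2,"z":13.7,"ax":0,"ay":0.008,"az":0.005,"grip":8.5},{"x":0,"y":-0.2,"z":13.7,"ax":0,"ay":0.008,"az":0.005,"grip":8.5},{"x":0,"y":-0.2,"z":13.7,"ax":0,"ay":0.008,"az":0.005,"grip":5.0},{"x":0,"y":-0.2,"z":13.7,"ax":0,"ay":0.008,"az":0.005,"grip":5.0},{"x":0,"y":-0.2,"z":13.7,"ax":0,"ay":0.008,"az":0.005,"grip":5.0},{"x":0,"y":-0.2,"z":13.7,"ax":0,"ay":0.008,"az":0.005,"grip":5.0},{"x":0,"y":-0.2,"z":13.7,"ax":0,"ay":0.008,"az":0.005,"grip":5.0}])

```text
t: 6.82
position: [0.4981, 0.0378, 0.0718]
tcp_rot: [-0.289, 0.709, 0.406, 0.499]
force: [-0.4, -0.5, 0.6]
grip_width: 0.0499
finger_force: 0.5
```

```bash
python3 rec.py; python3 go.py .46 .1 .26 80 20
```

```text
6.83 q [-0.92   0.419  2.154  1.062  1.482 -1.043] p [0.4981 0.0378 0.0718]
toolx [0.173 0.288 0.942] y [ 0.864 -0.503 -0.004] z [ 0.473  0.814 -0.336] F [-0.4 -0.5  0.6] w 0.0499 0.5
t6.83 shift cm [17.41 -6.71 -1.9 ] rot [ 0.256 -0.87  -0.26 ] rows>= 6 F [-0.4 -0.5  0.6] w 0.0499
```

```bash
python3 - <<'E'
from h import *
snap('wrist','w3'); snap('scene','s3')
a=cv2.imread('pics/w3.png'); b=cv2.imread('pics/s3.png')[100:300,240:560]
cv2.imwrite('pics/m3.png',np.vstack([a[:,:],cv2.resize(b,(640,400))])[:, :][::1] if 0 else np.hstack([cv2.resize(a,(400,250)),cv2.resize(b,(400,250))]))
E
```

```text
(no output)
```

View pics/m3.png

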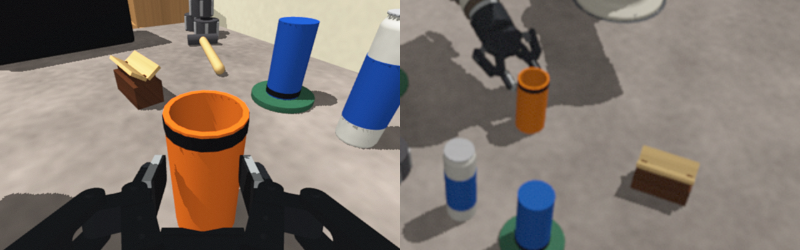

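The pads sit on the near side of the pot, which is still standing, so the grip caught a chord. I'll measure where the pot is now.

```bash
cat >> fits.py <<'E'
from scipy.optimize import least_squares
def pot(f,c0):
    P,p=cloud(f); x,y,z=np.moveaxis(P,-1,0); hsv=cv2.cvtColor(p,cv2.COLOR_RGB2HSV); H,S=hsv[...,0],hsv[...,1]
    n=np.hypot(x-c0[0],y-c0[1])
    m=(n<.06)&(z>.03)&(z<.1)&(H>4)&(H<20)&(S>170); Q=P[m]
    if len(Q)>20:
        s=least_squares(lambda c:np.hypot(*(Q[:,:2]-c).T)-.029,c0,loss='soft_l1',f_scale=.002); print(f,'pot',s.x.round(4),len(Q),np.abs(s.fun).mean().round(4))
    r=(n<.05)&(z>.114)&(z<.128); print('rim',circ(P,r))
E
python3 - <<'E'
from fits import *
pot('w3',[.492,.03]);pot('s3',[.492,.03])
E
python3 go.py .49 .02 .08 60 70
```

```text
w3 pot [0.4905 0.0207] 12177 0.001
rim (array([0.49  , 0.0207]), 0.0303, 5293)
s3 pot [0.4897 0.0204] 589 0.0016
rim (array([0.4915, 0.0193]), 0.0318, 223)
t6.92 shift cm [ 0.11  0.2  -0.25] rot [ 0.002 -0.006 -0.005] rows>= 1 F [ 0.2 -1.2  1.6] w 0.05
```

```bash
python3 - <<'E'
from fits import *
D=[eval(l.replace('np.float64','')) for l in open('log.txt')]
for f,d in(('w2',D[-2]),('w3',D[-1])):
    P,p=cloud(f); R0=R.from_quat(d[9:],scalar_first=True).as_matrix(); T=(P-np.array(d[6:9]))@R0
    hsv=cv2.cvtColor(p,cv2.COLOR_RGB2HSV)
    g=(hsv[...,1]<70)&(np.abs(T[...,2])<.08)&(abs(T[...,0])<.03)&(np.abs(T[...,1])<.06)&(np.arange(400)[:,None]>200)&(P[...,2]>.01)
    for sgn in(-1,1):
        q=T[g&(np.sign(T[...,1])==sgn)]
        print(f,sgn,len(q),'z pct',np.percentile(q[:,2],[5,50,90,97,99]).round(4)if len(q) else'','y',np.percentile(q[:,1],[3,50,97]).round(4),'x',np.percentile(q[:,0],[3,50,97]).round(4))
    m=(hsv[...,0]>4)&(hsv[...,0]<20)&(hsv[...,1]>170)&(np.hypot(P[...,0]-.49,P[...,1]-.02)<.05); q=T[m]; print(' pot z',np.percentile(q[:,2],[1,50,99]).round(3),'y',np.percentile(q[:,1],[1,99]).round(3))
    for u,v in((243,250),(243,270),(400,250),(400,270),(250,262)): print((u,v),p[v,u],T[v,u].round(4))
    cv2.imwrite(f'pics/{f}c.png',cv2.resize(p[200:400,160:480,::-1],(640,400)))
E
```

```text
w2 -1 2536 z pct [-0.079  -0.0687 -0.0566 -0.0532 -0.0517] y [-0.0557 -0.0431 -0.0426] x [-0.0095  0.0067  0.0115]
w2 1 2493 z pct [-0.0788 -0.0684 -0.0565 -0.0532 -0.0517] y [0.0417 0.0422 0.0546] x [-0.0096  0.0067  0.0114]
 pot z [0.079 0.106 0.136] y [-0.028  0.025]
(243, 250) [172 161 151] [-0.0745 -0.0806  0.1447]
(243, 270) [88 83 78] [-0.0839 -0.0758  0.1204]
(400, 250) [88 82 77] [-0.0753  0.0755  0.1467]
(400, 270) [124 116 107] [-0.0842  0.0708  0.121 ]
(250, 262) [84 78 73] [-0.0807 -0.0712  0.1306]
w3 -1 3482 z pct [-0.0784 -0.0595 -0.0489 -0.0447 -0.0419] y [-0.0376 -0.0255 -0.0025] x [-0.0087  0.0106  0.0278]
w3 1 3532 z pct [-0.0784 -0.0597 -0.0506 -0.047  -0.0442] y [0.0023 0.0246 0.0367] x [-0.0081  0.0108  0.0276]
 pot z [-0.06  -0.035  0.   ] y [-0.024  0.028]
(243, 250) [173 161 149] [-0.0472 -0.0654  0.0833]
(243, 270) [ 97 100 100] [ 0.0105 -0.0296 -0.0637]
(400, 250) [171 176 176] [ 0.0114  0.0304 -0.0481]
(400, 270) [198 202 201] [ 0.0111  0.027  -0.0648]
(250, 262) [124 128 128] [ 0.0111 -0.0281 -0.0583]
```

View pics/w3c.png

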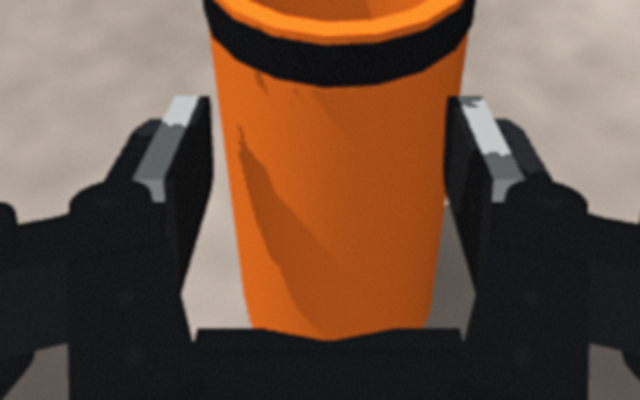

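The crop shows both fingertips ending around (200,97) and (465,97), short of the pot's widest part. So the fingers seem to end about 4 cm behind the reported TCP. I'll check that independently with the scene and top cameras.

```bash
python3 - <<'E'
from fits import *
snap('top','t3')
d=[eval(l.replace('np.float64','')) for l in open('log.txt')][-1]
for f in('s3','t3'):
    P,p=cloud(f); R0=R.from_quat(d[9:],scalar_first=True).as_matrix(); T=(P-np.array(d[6:9]))@R0
    hsv=cv2.cvtColor(p,cv2.COLOR_RGB2HSV)
    m=(abs(T[...,0])<.05)&(abs(T[...,1])<.08)&(T[...,2]>-.2)&(T[...,2]<.03)&(P[...,2]>.03)&~((hsv[...,0]>3)&(hsv[...,0]<22)&(hsv[...,1]>140))&(np.hypot(P[...,0]-.49,P[...,1]-.02)>.034)
    for b in np.arange(-.15,.03,.01):
        q=T[m&(abs(T[...,2]-b)<.005)]
        if len(q)>2: print(f,b.round(2),len(q),'y',q[:,1].min().round(3),q[:,1].max().round(3),'x',q[:,0].min().round(3),q[:,0].max().round(3))
E
```

```text
s3 -0.15 111 y -0.065 0.047 x 0.001 0.024
s3 -0.14 212 y -0.069 0.067 x -0.007 0.025
s3 -0.13 205 y -0.067 0.066 x -0.009 0.027
s3 -0.12 174 y -0.064 0.063 x -0.013 0.025
s3 -0.11 213 y -0.061 0.062 x -0.015 0.023
s3 -0.1 131 y -0.061 0.058 x -0.011 0.023
s3 -0.09 143 y -0.057 0.056 x -0.011 0.02
s3 -0.08 70 y -0.041 0.047 x -0.01 0.018
s3 -0.07 55 y -0.04 0.039 x -0.004 0.018
s3 -0.06 37 y -0.04 0.038 x -0.004 0.015
s3 -0.05 33 y 0.026 0.038 x -0.008 0.015
s3 -0.04 4 y 0.027 0.032 x -0.004 0.013
t3 -0.15 238 y -0.067 0.062 x -0.01 0.02
t3 -0.14 269 y -0.069 0.065 x -0.012 0.023
t3 -0.13 189 y -0.066 0.065 x 0.001 0.022
t3 -0.12 168 y -0.065 0.061 x -0.013 0.02
t3 -0.11 133 y -0.063 0.059 x -0.014 0.022
t3 -0.1 135 y -0.06 0.057 x -0.013 0.017
t3 -0.09 98 y -0.058 0.053 x -0.011 0.016
t3 -0.08 52 y -0.042 0.042 x -0.006 0.013
t3 -0.07 58 y -0.04 0.036 x -0.009 0.014
t3 -0.06 54 y -0.04 0.036 x -0.011 0.013
t3 -0.05 34 y -0.038 0.036 x -0.007 0.012
```

All three cameras agree that the tips end about 43 mm behind the reported TCP at this opening. From here I'll use the real grasp point, 60 mm behind it.

```bash
sed -i 's/\.0187\*Rm/.060*Rm/' go.py; python3 go.py .4903 .0206 .09 60 75
```

```text
t6.97 shift cm [1.57 0.19 3.59] rot [ 0.002  0.081 -0.005] rows>= 1 F [ 0.7 -0.5  1.2] w 0.05
```

play_rows(force=40, moves=[{"x":0,"y":0.2,"z":0,"ax":0,"ay":0,"az":0,"grip":8.5},{"x":0,"y":0.2,"z":0,"ax":0,"ay":0,"az":0,"grip":8.5},{"x":0,"y":0.2,"z":0,"ax":0,"ay":0,"az":0,"grip":8.5},{"x":0.8,"y":0.2,"z":0,"ax":0,"ay":0.08,"az":-0.005,"grip":8.5},{"x":1.6,"y":0.2,"z":1.2,"ax":0,"ay":0.08,"az":-0.005,"grip":8.5},{"x":1.6,"y":0.2,"z":2.4,"ax":0,"ay":0.08,"az":-0.005,"grip":8.5},{"x":1.6,"y":0.2,"z":3.6,"ax":0,"ay":0.08,"az":-0.005,"grip":8.5},{"x":1.6,"y":0.2,"z":3.6,"ax":0,"ay":0.08,"az":-0.005,"grip":5.0},{"x":1.6,"y":0.2,"z":3.6,"ax":0,"ay":0.08,"az":-0.005,"grip":5.0},{"x":1.6,"y":0.2,"z":3.6,"ax":0,"ay":0.08,"az":-0.005,"grip":5.0},{"x":1.6,"y":0.2,"z":3.6,"ax":0,"ay":0.08,"az":-0.005,"grip":5.0},{"x":1.6,"y":0.2,"z":3.6,"ax":0,"ay":0.08,"az":-0.005,"grip":5.0}])

```text
t: 8.48
position: [0.5193, 0.071, 0.0748]
tcp_rot: [-0.304, 0.688, 0.396, 0.527]
force: [0.1, 1.2, -0.5]
grip_width: 0.0572
finger_force: 43.3
```

```bash
python3 rec.py; python3 go.py .46 .15 .26 96 20;  python3 go.py .51 .296 .22 96.6 -15; python3 - <<'E'
from fits import *
snap('wrist','w4'); pot('w4',[.49,.02])
E
```

```text
8.47 q [-0.844  0.488  2.137  1.168  1.495 -1.08 ] p [0.5193 0.071  0.0748]
toolx [0.13  0.225 0.966] y [ 0.865 -0.502  0.   ] z [ 0.485  0.835 -0.26 ] F [ 0.1  1.2 -0.5] w 0.0572 43.3
t8.47 shift cm [ 13.88 -10.3    1.98] rot [ 0.482 -0.926 -0.442] rows>= 7 F [ 0.1  1.2 -0.5] w 0.0572
t8.47 shift cm [ 13.04 -11.17  14.87] rot [ 0.355 -1.511 -0.614] rows>= 9 F [ 0.1  1.2 -0.5] w 0.0572
w4 pot [0.4889 0.0197] 9393 0.0022
rim (array([0.4845, 0.0104]), 0.0416, 10347)
```

play_rows(moves=[{"x":2.9,"y":0,"z":-0.8,"ax":0,"ay":0,"az":0,"grip":5.0},{"x":6.8,"y":0,"z":-1.8,"ax":0,"ay":0,"az":0,"grip":5.0},{"x":11.6,"y":0,"z":-3.1,"ax":0,"ay":0,"az":0,"grip":5.0},{"x":15.5,"y":0,"z":-4.1,"ax":0,"ay":0,"az":0,"grip":5.0},{"x":15.5,"y":0,"z":-4.1,"ax":0,"ay":0,"az":0,"grip":5.0}])

```text
t: 9.15
position: [0.5206, 0.0707, 0.237]
tcp_rot: [-0.301, 0.687, 0.398, 0.528]
force: [0.2, 0.1, -1.8]
grip_width: 0.0574
finger_force: 43.3
```

```bash
python3 rec.py; python3 go.py .507 .326 .24 96.6 -15
python3 - <<'E'
from fk import *
for z in(.24,.087):
    Rm=tool(np.radians(96.6),np.radians(-15)); b=ik(np.r_[.507,.326,z]+.06*Rm[:,2],Rm); print(b)
E
```

```text
9.15 q [-0.842  0.041  2.19   1.169  1.646 -0.726] p [0.5206 0.0707 0.237 ]
toolx [0.126 0.23  0.965] y [ 0.865 -0.502  0.007] z [ 0.486  0.834 -0.262] F [ 0.2  0.1 -1.8] w 0.0574 43.3
t9.15 shift cm [  0.08 -13.1   20.86] rot [ 0.36  -1.506 -0.611] rows>= 9 F [ 0.2  0.1 -1.8] w 0.0574
(np.float64(1.0452169643340694), array([ 0.48603282,  0.3364525 ,  1.43028367, -0.24478304,  1.47459449,
        0.40668944]))
(np.float64(1.029625787846219), array([ 0.48603282,  0.49921548,  1.53658372, -0.26037421,  1.2139628 ,
        0.47549704]))
```

play_rows(moves=[{"x":0,"y":-1.3,"z":2.1,"ax":0.036,"ay":-0.15,"az":-0.061,"grip":5},{"x":0,"y":-2.6,"z":4.2,"ax":0.072,"ay":-0.3,"az":-0.122,"grip":5},{"x":0,"y":-3.9,"z":6.3,"ax":0.108,"ay":-0.45,"az":-0.183,"grip":5},{"x":0,"y":-5.2,"z":8.4,"ax":0.144,"ay":-0.6,"az":-0.244,"grip":5},{"x":0,"y":-6.5,"z":10.5,"ax":0.18,"ay":-0.75,"az":-0.305,"grip":5},{"x":0,"y":-7.8,"z":12.6,"ax":0.216,"ay":-0.9,"az":-0.366,"grip":5},{"x":0,"y":-9.1,"z":14.7,"ax":0.252,"ay":-1.05,"az":-0.427,"grip":5},{"x":0,"y":-10.4,"z":16.8,"ax":0.288,"ay":-1.2,"az":-0.488,"grip":5},{"x":0,"y":-11.7,"z":18.8,"ax":0.324,"ay":-1.35,"az":-0.549,"grip":5},{"x":0.1,"y":-13.1,"z":20.9,"ax":0.36,"ay":-1.506,"az":-0.611,"grip":5},{"x":0.1,"y":-13.1,"z":20.9,"ax":0.36,"ay":-1.506,"az":-0.611,"grip":5},{"x":0.1,"y":-13.1,"z":20.9,"ax":0.36,"ay":-1.506,"az":-0.611,"grip":5}])

```text
t: 10.65
position: [0.5071, 0.3117, 0.1796]
tcp_rot: [0.093, 0.659, 0.741, -0.088]
force: [-0.4, -0.3, -1.0]
grip_width: 0.0572
finger_force: 43.5
```

```bash
python3 rec.py; python3 go.py .507 .326 .087 96.6 -15; python3 - <<'E'
from fits import *
for n in('top','scene'):
    snap(n,n[0]+'5'); P,p=cloud(n[0]+'5'); hsv=cv2.cvtColor(p,cv2.COLOR_RGB2HSV); H,S=hsv[...,0],hsv[...,1]
    m=(H>4)&(H<19)&(S>190)&(P[...,2]>.15)&(np.hypot(P[...,0]-.51,P[...,1]-.3)<.12); q=P[m]
    print(n,len(q),q.min(0).round(3),q.max(0).round(3)); print(cv2.minAreaRect(q[:,:2].astype(np.float32)))
a=cv2.imread('pics/t5.png')[160:320,120:320]; b=cv2.imread('pics/s5.png')[120:300,370:570]
cv2.imwrite('pics/m5.png',np.hstack([cv2.resize(a,(400,320)),cv2.resize(b,(400,320))]))
E
```

```text
10.65 q [ 0.485  0.339  1.431 -0.237  1.475  0.403] p [0.5071 0.3117 0.1796]
toolx [-0.114  0.961 -0.253] y [ 0.993  0.116 -0.007] z [ 0.023 -0.253 -0.967] F [-0.4 -0.3 -1. ] w 0.0572 43.5
t10.65 shift cm [ 3.68  0.26 14.6 ] rot [-0.006 -0.006  0.003] rows>= 3 F [-0.4 -0.3 -1. ] w 0.0572
top 1565 [0.478 0.234 0.216] [0.541 0.346 0.296]
((0.5080708861351013, 0.2895055115222931), (0.056494105607271194, 0.1090124249458313), 5.326630592346191)
scene 1252 [0.494 0.24  0.227] [0.546 0.348 0.292]
((0.5196924805641174, 0.2926379442214966), (0.04245658591389656, 0.10611414909362793), 9.309464454650879)
```

View pics/m5.png

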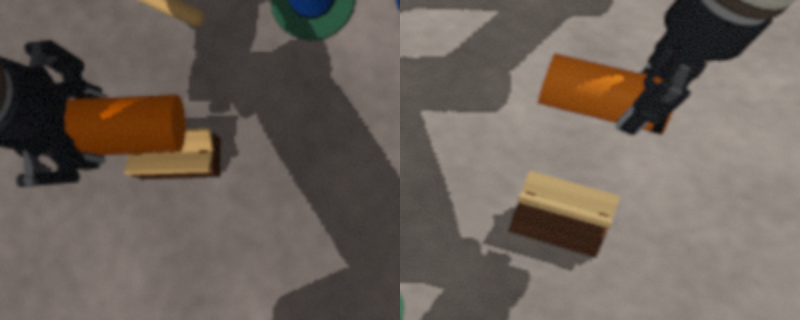

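The top crop shows the pot over the cradle and in line with it, closed end at (180,125), with the fingers on the left. In the scene crop the pot's upper edge runs parallel to the cradle, so it hangs level.

play_rows(moves=[{"x":0.9,"y":0.1,"z":3.6,"ax":-0.006,"ay":-0.006,"az":0.003,"grip":5},{"x":2.0,"y":0.15,"z":8,"ax":-0.006,"ay":-0.006,"az":0.003,"grip":5},{"x":2.9,"y":0.2,"z":11.5,"ax":-0.006,"ay":-0.006,"az":0.003,"grip":5},{"x":3.35,"y":0.25,"z":13.3,"ax":-0.006,"ay":-0.006,"az":0.003,"grip":5},{"x":3.5,"y":0.26,"z":13.9,"ax":-0.006,"ay":-0.006,"az":0.003,"grip":5},{"x":3.6,"y":0.26,"z":14.3,"ax":-0.006,"ay":-0.006,"az":0.003,"grip":5},{"x":3.6,"y":0.26,"z":14.3,"ax":-0.006,"ay":-0.006,"az":0.003,"grip":5}])

```text
t: 11.62
position: [0.5107, 0.3116, 0.0353]
tcp_rot: [0.099, 0.66, 0.74, -0.085]
force: [0.0, -0.7, -1.3]
grip_width: 0.0576
finger_force: 43.5
```

```bash
python3 rec.py; python3 go.py .507 .326 .087 96.6 -15
```

```text
11.62 q [ 0.486  0.492  1.532 -0.26   1.221  0.475] p [0.5107 0.3116 0.0353]
toolx [-0.109  0.96  -0.258] y [0.993 0.114 0.005] z [ 0.034 -0.256 -0.966] F [ 0.  -0.7 -1.3] w 0.0576 43.5
t11.62 shift cm [ 0.09 -0.21  0.63] rot [ 0.004 -0.001 -0.002] rows>= 1 F [ 0.  -0.7 -1.3] w 0.0576
```

play_rows(moves=[{"x":0.08,"y":0,"z":0.3,"ax":0,"ay":0,"az":0,"grip":5},{"x":0.1,"y":0,"z":0.4,"ax":0,"ay":0,"az":0,"grip":5}])

```text
t: 11.88
position: [0.51, 0.3113, 0.0303]
tcp_rot: [0.098, 0.66, 0.74, -0.086]
force: [-0.4, 0.5, -0.7]
grip_width: 0.0574
finger_force: 43.6
```

play_rows(moves=[{"x":0.05,"y":0,"z":0.2,"ax":0,"ay":0,"az":0,"grip":5},{"x":0.05,"y":0,"z":0.2,"ax":0,"ay":0,"az":0,"grip":5}])

```text
t: 12.12
position: [0.5101, 0.3115, 0.0296]
tcp_rot: [0.099, 0.66, 0.74, -0.086]
force: [-3.7, -0.1, 7.3]
grip_width: 0.0574
finger_force: 44.2
```

```bash
python3 rec.py; python3 go.py .507 .326 .087 96.6 -15
```

```text
12.12 q [ 0.487  0.5    1.534 -0.262  1.213  0.478] p [0.5101 0.3115 0.0296]
toolx [-0.109  0.96  -0.259] y [0.994 0.114 0.003] z [ 0.033 -0.257 -0.966] F [-3.7 -0.1  7.3] w 0.0574 44.2
t12.12 shift cm [-0.06 -0.14  0.07] rot [ 0.003  0.    -0.002] rows>= 1 F [-3.7 -0.1  7.3] w 0.0574
```

Contact came at grasp height 0.0876, as expected, with 7 N up and a slight push towards -x. I'll centre it and release.

play_rows(moves=[{"x":0,"y":-0.14,"z":0.0,"ax":0,"ay":0,"az":0,"grip":5},{"x":0,"y":-0.14,"z":0.05,"ax":0,"ay":0,"az":0,"grip":5},{"x":0,"y":-0.14,"z":0.05,"ax":0,"ay":0,"az":0,"grip":6.5},{"x":0,"y":-0.14,"z":0.05,"ax":0,"ay":0,"az":0,"grip":8.5},{"x":0,"y":-0.14,"z":0.05,"ax":0,"ay":0,"az":0,"grip":8.5},{"x":0,"y":-0.14,"z":0.05,"ax":0,"ay":0,"az":0,"grip":8.5},{"x":0,"y":-0.14,"z":0.05,"ax":0,"ay":0,"az":0,"grip":8.5}])

```text
t: 13.0
position: [0.5085, 0.3107, 0.0274]
tcp_rot: [0.098, 0.66, 0.74, -0.086]
force: [-0.6, 0.1, 1.2]
grip_width: 0.0851
finger_force: 0.0
```

```bash
python3 rec.py; python3 - <<'E'
from fits import *
from fk import *
# plan end grasp at closed end: grasp point 30mm from closed end => 30 mm from centre toward -y
u=np.r_[np.cos(np.radians(96.6)),np.sin(np.radians(96.6)),0]
for off,z in((.03,.087),(.16,.087+.035),(.16,.25)):
  for t in(75,80):
    Rm=tool(np.radians(96.6),np.radians(t)); g=np.r_[.5105,.296,z]-off*u; b=ik(g+.06*Rm[:,2],Rm); print(off,t,g.round(4),b[0].round(2),b[1].round(2),wrist(b[1]).round(3))
E
```

```text
13.0 q [ 0.487  0.5    1.54  -0.262  1.209  0.479] p [0.5085 0.3107 0.0274]
toolx [-0.109  0.96  -0.259] y [0.993 0.114 0.003] z [ 0.032 -0.257 -0.966] F [-0.6  0.1  1.2] w 0.0851 0.0
0.03 75 [0.5139 0.2662 0.087 ] 0.92 [-0.23  0.69  1.78  1.14  1.57 -0.94] [ 0.545 -0.006  0.16 ]
0.03 80 [0.5139 0.2662 0.087 ] 0.94 [-0.24  0.75  1.76  1.18  1.64 -0.98] [ 0.546 -0.012  0.136]
0.16 75 [0.5289 0.1371 0.122 ] 0.9 [-0.45  0.66  1.71  0.98  1.74 -0.93] [ 0.56  -0.135  0.195]
0.16 80 [0.5289 0.1371 0.122 ] 0.84 [-0.45  0.72  1.69  1.02  1.8  -0.95] [ 0.561 -0.141  0.171]
0.16 75 [0.5289 0.1371 0.25  ] 0.78 [-0.45  0.42  1.74  1.02  1.86 -0.74] [ 0.56  -0.135  0.323]
0.16 80 [0.5289 0.1371 0.25  ] 0.73 [-0.45  0.47  1.73  1.07  1.91 -0.76] [ 0.561 -0.141  0.299]
```

play_rows(moves=[{"x":0,"y":0,"z":-3,"ax":0,"ay":0,"az":0,"grip":8.5},{"x":0,"y":0,"z":-7,"ax":0,"ay":0,"az":0,"grip":8.5},{"x":0,"y":0,"z":-12,"ax":0,"ay":0,"az":0,"grip":8.5},{"x":0,"y":0,"z":-18,"ax":0,"ay":0,"az":0,"grip":8.5},{"x":0,"y":0,"z":-18,"ax":0,"ay":0,"az":0,"grip":8.5}])

```text
t: 13.62
position: [0.5056, 0.3598, 0.2081]
tcp_rot: [0.1, 0.66, 0.74, -0.08]
force: [0.4, -0.3, -0.9]
grip_width: 0.0849
finger_force: 0.0
```

```bash
python3 rec.py; python3 go.py .5289 .13 .2 96.6 75; python3 - <<'E'
from fits import *
for n in('top','scene','wrist'):
    snap(n,n[0]+'6'); P,p=cloud(n[0]+'6'); hsv=cv2.cvtColor(p,cv2.COLOR_RGB2HSV); H,S=hsv[...,0],hsv[...,1]
    m=(H>4)&(H<14)&(S>190)&(P[...,2]>.07)&(P[...,2]<.15)&(np.hypot(P[...,0]-.51,P[...,1]-.3)<.1); q=P[m]
    if len(q)<50: print(n,len(q)); continue
    print(n,len(q),q.min(0).round(3),q.max(0).round(3),cv2.minAreaRect(q[:,:2].astype(np.float32)))
    def res(v):
        c=np.r_[v[0],.296,v[1]]; u=np.r_[v[2],1,v[3]]; u/=np.linalg.norm(u); return np.linalg.norm(np.cross(q-c,u),axis=1)-.029
    s=least_squares(res,[.51,.087,-.11,0],loss='soft_l1',f_scale=.002); print('  axis x,z at y=.296',s.x[:2].round(4),'yaw',90-np.degrees(s.x[2]).round(1),'slope deg',np.degrees(s.x[3]).round(1), np.abs(s.fun).mean().round(4))
E
```

```text
13.62 q [ 0.556  0.382  1.32  -0.238  1.539  0.461] p [0.5056 0.3598 0.2081]
toolx [-0.108  0.961 -0.254] y [0.993 0.115 0.014] z [ 0.043 -0.251 -0.967] F [ 0.4 -0.3 -0.9] w 0.0849 0.0
t13.62 shift cm [-16.13  -0.37   6.67] rot [0.013 1.566 0.008] rows>= 9 F [ 0.4 -0.3 -0.9] w 0.0849
top 404 [0.476 0.233 0.071] [0.542 0.352 0.119] ((0.5073050260543823, 0.2932722270488739), (0.05601868778467178, 0.11572134494781494), 6.8773512840271)
  axis x,z at y=.296 [0.5085 0.0869] yaw 96.5 slope deg 0.7 0.0027
scene 244 [0.497 0.24  0.072] [0.545 0.349 0.12 ] ((0.5217515230178833, 0.29422178864479065), (0.04045327380299568, 0.10713265836238861), 5.392424583435059)
  axis x,z at y=.296 [0.509  0.0897] yaw 96.4 slope deg 0.3 0.0012
wrist 4723 [0.476 0.236 0.07 ] [0.544 0.361 0.118] ((0.5108011364936829, 0.2982320189476013), (0.05637776479125023, 0.11999640613794327), 6.41391658782959)
  axis x,z at y=.296 [0.5105 0.0872] yaw 96.4 slope deg 0.1 0.0007
```

The fits from all three cameras agree: the pot lies level in the cradle, axis at height 0.087 and yaw 96.5°. Next I go round to the closed end.

play_rows(moves=[{"x":-1.6,"y":0,"z":0,"ax":0,"ay":0.16,"az":0,"grip":8.5},{"x":-3.2,"y":-0.1,"z":0,"ax":0,"ay":0.32,"az":0,"grip":8.5},{"x":-4.8,"y":-0.1,"z":0,"ax":0,"ay":0.48,"az":0,"grip":8.5},{"x":-6.4,"y":-0.2,"z":0.5,"ax":0,"ay":0.64,"az":0,"grip":8.5},{"x":-8,"y":-0.2,"z":1.5,"ax":0,"ay":0.8,"az":0,"grip":8.5},{"x":-9.6,"y":-0.3,"z":2.5,"ax":0,"ay":0.96,"az":0,"grip":8.5},{"x":-11.2,"y":-0.3,"z":3.5,"ax":0.01,"ay":1.12,"az":0,"grip":8.5},{"x":-12.8,"y":-0.4,"z":4.5,"ax":0.01,"ay":1.28,"az":0,"grip":8.5},{"x":-14.4,"y":-0.4,"z":5.5,"ax":0.01,"ay":1.44,"az":0,"grip":8.5},{"x":-16.1,"y":-0.4,"z":6.7,"ax":0.01,"ay":1.565,"az":0.01,"grip":8.5},{"x":-16.1,"y":-0.4,"z":6.7,"ax":0.01,"ay":1.565,"az":0.01,"grip":8.5},{"x":-16.1,"y":-0.4,"z":6.7,"ax":0.01,"ay":1.565,"az":0.01,"grip":8.5}])

```text
t: 15.28
position: [0.5182, 0.1853, 0.1781]
tcp_rot: [-0.455, 0.533, 0.59, 0.401]
force: [-0.3, 0.1, -0.6]
grip_width: 0.0849
finger_force: 0.0
```

```bash
python3 rec.py; python3 go.py .527 .150 .125 96.5 75;  python3 go.py .5138 .268 .088 96.5 75
```

```text
15.28 q [-0.464  0.513  1.741  0.983  1.814 -0.827] p [0.5182 0.1853 0.1781]
toolx [-0.019  0.264  0.964] y [ 0.994  0.111 -0.011] z [-0.109  0.958 -0.265] F [-0.3  0.1 -0.6] w 0.0849 0.0
t15.28 shift cm [-6.03  0.54  3.93] rot [-0.     0.006 -0.011] rows>= 2 F [-0.3  0.1 -0.6] w 0.0849
t15.28 shift cm [-6.46  0.58 16.36] rot [-0.     0.006 -0.011] rows>= 3 F [-0.3  0.1 -0.6] w 0.0849
```

play_rows(force=40, moves=[{"x":-3.2,"y":0.3,"z":2,"ax":0,"ay":0.006,"az":-0.01,"grip":8.5},{"x":-6.2,"y":0.58,"z":4,"ax":0,"ay":0.006,"az":-0.01,"grip":8.5},{"x":-6.4,"y":0.58,"z":8,"ax":0,"ay":0.006,"az":-0.01,"grip":8.5},{"x":-6.45,"y":0.58,"z":11.5,"ax":0,"ay":0.006,"az":-0.01,"grip":8.5},{"x":-6.45,"y":0.58,"z":14.5,"ax":0,"ay":0.006,"az":-0.01,"grip":8.5},{"x":-6.45,"y":0.58,"z":16.3,"ax":0,"ay":0.006,"az":-0.01,"grip":8.5},{"x":-6.45,"y":0.58,"z":16.3,"ax":0,"ay":0.006,"az":-0.01,"grip":8.5}])

```text
t: 16.15
position: [0.5071, 0.3259, 0.0735]
tcp_rot: [-0.454, 0.527, 0.593, 0.405]
force: [-0.1, -0.7, -0.4]
grip_width: 0.0852
finger_force: 0.0
```

```bash
python3 rec.py; python3 go.py .5138 .268 .088 96.5 75
```

```text
16.15 q [-0.229  0.684  1.779  1.141  1.574 -0.941] p [0.5071 0.3259 0.0735]
toolx [-0.031  0.257  0.966] y [0.993 0.116 0.001] z [-0.112  0.959 -0.259] F [-0.1 -0.7 -0.4] w 0.0852 0.0
t16.15 shift cm [-0.11  0.01 -0.  ] rot [-0.002  0.     0.002] rows>= 1 F [-0.1 -0.7 -0.4] w 0.0852
```

Position is good, so I close the fingers.

play_rows(force=40, moves=[{"x":0,"y":0,"z":0,"ax":0,"ay":0,"az":0,"grip":5},{"x":0,"y":0,"z":0,"ax":0,"ay":0,"az":0,"grip":5},{"x":0,"y":0,"z":0,"ax":0,"ay":0,"az":0,"grip":5},{"x":0,"y":0,"z":0,"ax":0,"ay":0,"az":0,"grip":5},{"x":0,"y":0,"z":0,"ax":0,"ay":0,"az":0,"grip":5}])

```text
t: 16.77
position: [0.5076, 0.3239, 0.0736]
tcp_rot: [-0.455, 0.528, 0.592, 0.406]
force: [-4.9, -4.8, 4.3]
grip_width: 0.0573
finger_force: 46.7
```

play_rows(moves=[{"x":2,"y":0,"z":-0.5,"ax":0,"ay":0,"az":0,"grip":5},{"x":6,"y":0,"z":-1.6,"ax":0,"ay":0,"az":0,"grip":5},{"x":11,"y":0,"z":-3,"ax":0,"ay":0,"az":0,"grip":5},{"x":16,"y":0,"z":-4.3,"ax":0,"ay":0,"az":0,"grip":5},{"x":19,"y":0,"z":-5.1,"ax":0,"ay":0,"az":0,"grip":5},{"x":19,"y":0,"z":-5.1,"ax":0,"ay":0,"az":0,"grip":5}])

```text
t: 17.52
position: [0.5093, 0.3237, 0.2714]
tcp_rot: [-0.452, 0.528, 0.593, 0.407]
force: [0.2, -0.4, -2.7]
grip_width: 0.0576
finger_force: 46.2
```

```bash
python3 rec.py; python3 go.py .5526 -.2914 .24 45 -15; python3 go.py .5526 -.2914 .24 70 -15
python3 - <<'E'
from fk import *
for az in(45,70,96):
    Rm=tool(np.radians(az),np.radians(-15)); b=ik(np.r_[.5526,-.2914,.105]+.06*Rm[:,2],Rm); print(az,b,wrist(b[1]).round(2))
E
```

```text
17.52 q [-0.233  0.291  1.816  1.165  1.717 -0.619] p [0.5093 0.3237 0.2714]
toolx [-0.035  0.259  0.965] y [0.994 0.112 0.006] z [-0.106  0.959 -0.261] F [ 0.2 -0.4 -2.7] w 0.0576 46.2
t17.52 shift cm [-24.94  -3.84 -58.09] rot [-0.489 -1.455  0.861] rows>= 11 F [ 0.2 -0.4 -2.7] w 0.0576
t17.52 shift cm [-25.05  -3.31 -58.49] rot [-0.25  -1.54   0.446] rows>= 11 F [ 0.2 -0.4 -2.7] w 0.0576
45 (np.float64(1.017716017634502), array([-0.5625601 ,  0.50190342,  1.49261649, -0.27228398,  1.21854953,
        0.32646424])) [ 0.6  -0.24  0.38]
70 (np.float64(0.910975526653825), array([-0.56231542,  0.4306304 ,  1.59134929, -0.29074184,  1.08097553,
       -0.0806798 ])) [ 0.58 -0.22  0.38]
96 (np.float64(0.7710121074133003), array([-0.58676603,  0.35769691,  1.68866448, -0.24926894,  0.94101211,
       -0.55974521])) [ 0.54 -0.22  0.38]
```

play_rows(moves=[{"x":-1,"y":-0.3,"z":-5,"ax":-0.02,"ay":-0.12,"az":0.035,"grip":5},{"x":-2,"y":-0.6,"z":-10,"ax":-0.04,"ay":-0.25,"az":0.07,"grip":5},{"x":-4,"y":-0.9,"z":-15,"ax":-0.06,"ay":-0.39,"az":0.11,"grip":5},{"x":-6,"y":-1.2,"z":-20,"ax":-0.08,"ay":-0.53,"az":0.15,"grip":5},{"x":-8,"y":-1.5,"z":-25,"ax":-0.1,"ay":-0.67,"az":0.19,"grip":5},{"x":-10,"y":-1.8,"z":-30,"ax":-0.13,"ay":-0.81,"az":0.235,"grip":5},{"x":-12,"y":-2.1,"z":-35,"ax":-0.155,"ay":-0.96,"az":0.28,"grip":5},{"x":-14,"y":-2.4,"z":-40,"ax":-0.18,"ay":-1.11,"az":0.32,"grip":5},{"x":-16,"y":-2.7,"z":-45,"ax":-0.205,"ay":-1.26,"az":0.365,"grip":5},{"x":-18,"y":-3,"z":-50,"ax":-0.23,"ay":-1.4,"az":0.405,"grip":5},{"x":-20,"y":-3.2,"z":-55,"ax":-0.25,"ay":-1.54,"az":0.446,"grip":5},{"x":-20,"y":-3.2,"z":-55,"ax":-0.25,"ay":-1.54,"az":0.446,"grip":5}])

```text
t: 19.02
position: [0.5405, -0.2586, 0.214]
tcp_rot: [0.07, 0.811, 0.57, -0.111]
force: [-0.4, -0.3, -2.3]
grip_width: 0.0579
finger_force: 46.1
```

```bash
python3 rec.py; python3 go.py .5526 -.2914 .225 70 -15
```

```text
19.02 q [-0.498  0.22   1.508 -0.265  1.393 -0.108] p [ 0.5405 -0.2586  0.214 ]
toolx [ 0.326  0.909 -0.259] y [ 0.94  -0.341 -0.013] z [-0.1   -0.239 -0.966] F [-0.4 -0.3 -2.3] w 0.0579 46.1
t19.02 shift cm [-2.87  2.31  5.6 ] rot [-0.012  0.     0.005] rows>= 2 F [-0.4 -0.3 -2.3] w 0.0579
```

play_rows(moves=[{"x":-1.4,"y":1.1,"z":2.8,"ax":-0.006,"ay":0,"az":0,"grip":5},{"x":-2.9,"y":2.3,"z":5.6,"ax":-0.012,"ay":0,"az":0.005,"grip":5},{"x":-2.9,"y":2.3,"z":5.6,"ax":-0.012,"ay":0,"az":0.005,"grip":5},{"x":-2.9,"y":2.3,"z":5.6,"ax":-0.012,"ay":0,"az":0.005,"grip":5}])

```text
t: 19.52
position: [0.5487, -0.3054, 0.1715]
tcp_rot: [0.077, 0.812, 0.568, -0.105]
force: [0.3, 0.7, -2.1]
grip_width: 0.0574
finger_force: 46.0
```

```bash
python3 rec.py; python3 go.py .5526 -.2914 .225 70 -15; python3 - <<'E'
from fits import *
for n in('top','scene','wrist'):
    f=n[0]+'7'; snap(n,f); P,p=cloud(f); hsv=cv2.cvtColor(p,cv2.COLOR_RGB2HSV); H,S,V=[hsv[...,i] for i in range(3)]
    x,y,z=np.moveaxis(P,-1,0); nn=np.hypot(x-.5526,y+.2914)
    m=(H>4)&(H<16)&(S>190)&(z>.15)&(z<.245)&(nn<.07); q=P[m]
    if len(q)>50:
        def res(v):
            c=np.r_[v[0],v[1],.15]; u=np.r_[v[2],v[3],1]; u/=np.linalg.norm(u); return np.linalg.norm(np.cross(q-c,u),axis=1)-.029
        s=least_squares(res,[.5526,-.2914,0,0],loss='soft_l1',f_scale=.002); print(f,len(q),'axis at z=.15',s.x[:2].round(4),'tilt deg',np.degrees(s.x[2:]).round(2),np.abs(s.fun).mean().round(4),'z',q[:,2].min().round(3),q[:,2].max().round(3))
    g=(H>60)&(H<95)&(S>80)&(abs(z-.013)<.007)&(nn<.08)
    if g.sum()>50:
        Q=P[g][:,:2].astype(np.float32); print('  foot',cv2.minEnclosingCircle(Q),len(Q))
    w=(nn<.045)&(z>.04)&(z<.1)&(S<90); Q=P[w]
    if len(Q)>20:
        def rp(c):
            return np.hypot(Q[:,0]-c[0],Q[:,1]-c[1])-np.where(Q[:,2]<.079,.021,.021-.011*(Q[:,2]-.079)/.018)
        s=least_squares(rp,[.5526,-.2914],loss='soft_l1',f_scale=.002); print('  post',s.x.round(4),len(Q),np.abs(s.fun).mean().round(4))
a=cv2.imread('pics/s7.png')[80:200,160:320]; b=cv2.imread('pics/w7.png')
cv2.imwrite('pics/m7.png',np.hstack([cv2.resize(a,(400,300)),cv2.resize(b,(400,300))]))
E
```

```text
19.52 q [-0.561  0.293  1.505 -0.264  1.291 -0.145] p [ 0.5487 -0.3054  0.1715]
toolx [ 0.332  0.907 -0.258] y [ 0.94  -0.342  0.006] z [-0.083 -0.245 -0.966] F [ 0.3  0.7 -2.1] w 0.0574 46.0
t19.52 shift cm [ 0.02 -0.12  0.46] rot [ 0.006 -0.001 -0.001] rows>= 1 F [ 0.3  0.7 -2.1] w 0.0574
t7 78 axis at z=.15 [ 0.5512 -0.2929] tilt deg [0.23 0.13] 0.0003 z 0.157 0.244
s7 737 axis at z=.15 [ 0.5523 -0.2921] tilt deg [0.21 0.08] 0.0013 z 0.15 0.245
  foot ((0.5543962717056274, -0.28827759623527527), 0.05493028834462166) 654
  post [ 0.5515 -0.2923] 360 0.0016
w7 13401 axis at z=.15 [ 0.5543 -0.2919] tilt deg [-0.35  0.22] 0.0002 z 0.15 0.245
  foot ((0.553087592124939, -0.29118654131889343), 0.054337501525878906) 7085
  post [ 0.5522 -0.2922] 1530 0.0003
```

View pics/m7.png

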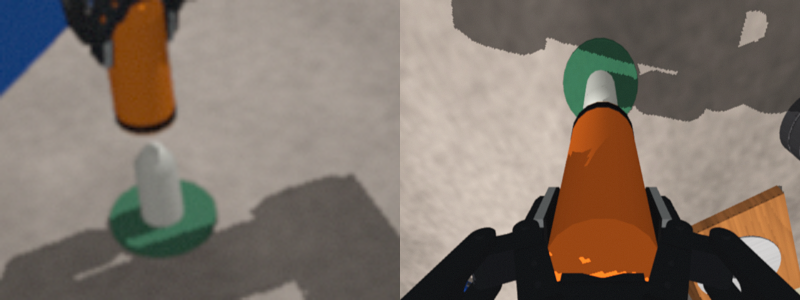

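The left crop shows the inverted pot hanging plumb above the post, with the black mouth band at (145,125) and the tip at (153,150). The right crop shows the post tip just ahead of the mouth, at (600,80). Same-camera fits put the pot about 1.2 mm too far in +x.

play_rows(moves=[{"x":-0.04,"y":-0.11,"z":0,"ax":0,"ay":0,"az":0,"grip":5},{"x":0.5,"y":-0.12,"z":1.9,"ax":0,"ay":0,"az":0,"grip":5},{"x":1.0,"y":-0.13,"z":3.9,"ax":0,"ay":0,"az":0,"grip":5},{"x":1.0,"y":-0.13,"z":3.9,"ax":0,"ay":0,"az":0,"grip":5}])

```text
t: 20.18
position: [0.5455, -0.3047, 0.1275]
tcp_rot: [0.075, 0.812, 0.569, -0.106]
force: [-0.4, 0.1, -1.9]
grip_width: 0.0577
finger_force: 46.1
```

play_rows(moves=[{"x":0.4,"y":0,"z":1.5,"ax":0,"ay":0,"az":0,"grip":5},{"x":0.8,"y":-0.01,"z":3,"ax":0,"ay":0,"az":0,"grip":5},{"x":0.8,"y":-0.01,"z":3,"ax":0,"ay":0,"az":0,"grip":5}])

```text
t: 20.55
position: [0.5466, -0.3054, 0.0982]
tcp_rot: [0.076, 0.812, 0.568, -0.106]
force: [0.2, -0.2, -2.1]
grip_width: 0.0568
finger_force: 46.1
```

```bash
python3 rec.py; python3 go.py .5516 -.2917 .102 70 -15
```

```text
20.55 q [-0.563  0.362  1.57  -0.278  1.164 -0.108] p [ 0.5466 -0.3054  0.0982]
toolx [ 0.331  0.907 -0.258] y [ 0.94  -0.342  0.003] z [-0.086 -0.244 -0.966] F [ 0.2 -0.2 -2.1] w 0.0568 46.1
t20.55 shift cm [ 1.31 -0.02  5.26] rot [ 0.003 -0.    -0.001] rows>= 1 F [ 0.2 -0.2 -2.1] w 0.0568
```

play_rows(moves=[{"x":0.4,"y":0,"z":1.5,"ax":0,"ay":0,"az":0,"grip":5},{"x":0.65,"y":0,"z":2.5,"ax":0,"ay":0,"az":0,"grip":5},{"x":0.9,"y":-0.01,"z":3.5,"ax":0,"ay":0,"az":0,"grip":5},{"x":1.1,"y":-0.01,"z":4.3,"ax":0,"ay":0,"az":0,"grip":5},{"x":1.1,"y":-0.01,"z":4.3,"ax":0,"ay":0,"az":0,"grip":5}])

```text
t: 21.18
position: [0.5474, -0.3065, 0.0552]
tcp_rot: [0.077, 0.812, 0.568, -0.105]
force: [0.3, -0.2, -2.4]
grip_width: 0.0572
finger_force: 46.1
```

play_rows(moves=[{"x":0.1,"y":0,"z":0.4,"ax":0,"ay":0,"az":0,"grip":5},{"x":0.15,"y":0,"z":0.6,"ax":0,"ay":0,"az":0,"grip":5},{"x":0.15,"y":0,"z":0.6,"ax":0,"ay":0,"az":0,"grip":5}])

```text
t: 21.55
position: [0.5479, -0.3069, 0.05]
tcp_rot: [0.078, 0.812, 0.568, -0.105]
force: [1.0, 0.2, -2.1]
grip_width: 0.0573
finger_force: 46.1
```

```bash
python3 rec.py; python3 go.py .5516 -.2917 .102 70 -15
```

```text
21.55 q [-0.564  0.424  1.594 -0.29   1.078 -0.081] p [ 0.5479 -0.3069  0.05  ]
toolx [ 0.332  0.907 -0.259] y [ 0.94  -0.342  0.007] z [-0.082 -0.246 -0.966] F [ 1.   0.2 -2.1] w 0.0573 46.1
t21.55 shift cm [ 0.16 -0.18  0.57] rot [ 0.007  0.001 -0.002] rows>= 1 F [ 1.   0.2 -2.1] w 0.0573
```

Still free, with no contact force, so I lower in small steps.

play_rows(moves=[{"x":0.08,"y":0,"z":0.3,"ax":0,"ay":0,"az":0,"grip":5},{"x":0.08,"y":0,"z":0.3,"ax":0,"ay":0,"az":0,"grip":5}])

```text
t: 21.8
position: [0.5477, -0.3069, 0.0466]
tcp_rot: [0.078, 0.812, 0.568, -0.105]
force: [-0.0, 0.3, -2.1]
grip_width: 0.0577
finger_force: 46.1
```

play_rows(moves=[{"x":0.05,"y":0,"z":0.15,"ax":0,"ay":0,"az":0,"grip":5},{"x":0.05,"y":0,"z":0.15,"ax":0,"ay":0,"az":0,"grip":5}])

```text
t: 22.05
position: [0.5481, -0.3071, 0.0462]
tcp_rot: [0.078, 0.812, 0.568, -0.105]
force: [-2.3, 0.6, 3.8]
grip_width: 0.0577
finger_force: 46.6
```

```bash
python3 rec.py; python3 go.py .5516 -.2917 .102 70 -15
```

```text
22.05 q [-0.563  0.429  1.596 -0.292  1.071 -0.079] p [ 0.5481 -0.3071  0.0462]
toolx [ 0.332  0.907 -0.26 ] y [ 0.94  -0.342  0.007] z [-0.082 -0.247 -0.966] F [-2.3  0.6  3.8] w 0.0577 46.6
t22.05 shift cm [ 0.07 -0.2   0.2 ] rot [ 0.007  0.001 -0.002] rows>= 1 F [-2.3  0.6  3.8] w 0.0577
```

play_rows(moves=[{"x":0.03,"y":0,"z":0.08,"ax":0.006,"ay":0,"az":0,"grip":5},{"x":0.03,"y":0,"z":0.08,"ax":0.006,"ay":0,"az":0,"grip":5}])

```text
t: 22.3
position: [0.5483, -0.3073, 0.046]
tcp_rot: [0.076, 0.813, 0.568, -0.107]
force: [-3.4, 1.3, 7.3]
grip_width: 0.0571
finger_force: 47.1
```

```bash
python3 rec.py; python3 - <<'E'
from fits import *
for n in('scene','wrist'):
    f=n[0]+'8'; snap(n,f); P,p=cloud(f); hsv=cv2.cvtColor(p,cv2.COLOR_RGB2HSV); H,S,V=[hsv[...,i] for i in range(3)]
    x,y,z=np.moveaxis(P,-1,0); nn=np.hypot(x-.5526,y+.2914)
    q=P[(H>4)&(H<16)&(S>190)&(z>.03)&(z<.125)&(nn<.07)]
    def res(v):
        c=np.r_[v[0],v[1],.07]; u=np.r_[v[2],v[3],1]; u/=np.linalg.norm(u); return np.linalg.norm(np.cross(q-c,u),axis=1)-.029
    s=least_squares(res,[.5526,-.2914,0,0],loss='soft_l1',f_scale=.002); print(f,len(q),'axis at z=.07',s.x[:2].round(4),'tilt deg',np.degrees(s.x[2:]).round(2),np.abs(s.fun).mean().round(4))
    t=(nn<.026)&(H>4)&(H<16)&(S>170)&(z>.12); print('  top z',np.percentile(z[t],[10,50,90]).round(4) if t.sum() else 0, t.sum())
E
```

```text
22.3 q [-0.562  0.435  1.589 -0.293  1.079 -0.078] p [ 0.5483 -0.3073  0.046 ]
toolx [ 0.332  0.907 -0.26 ] y [ 0.939 -0.343  0.001] z [-0.088 -0.245 -0.965] F [-3.4  1.3  7.3] w 0.0571 47.1
s8 601 axis at z=.07 [ 0.5516 -0.2939] tilt deg [0.06 0.05] 0.0013
  top z [0.1259 0.1338 0.1365] 116
w8 15389 axis at z=.07 [ 0.5529 -0.2934] tilt deg [0.04 0.01] 0.0002
  top z [0.1313 0.1319 0.1324] 9481
```

The rim is seated: the closed end is at 0.132, as it should be, and the tilt is under 0.1°. I release and back off along the tool axis.

play_rows(moves=[{"x":0,"y":0,"z":0,"ax":0,"ay":0,"az":0,"grip":6.2},{"x":0,"y":0,"z":0,"ax":0,"ay":0,"az":0,"grip":7},{"x":0,"y":0,"z":0,"ax":0,"ay":0,"az":0,"grip":8.5},{"x":0,"y":0,"z":0,"ax":0,"ay":0,"az":0,"grip":8.5},{"x":0,"y":0,"z":0,"ax":0,"ay":0,"az":0,"grip":8.5},{"x":0,"y":0,"z":0,"ax":0,"ay":0,"az":0,"grip":8.5}])

```text
t: 23.15
position: [0.548, -0.3068, 0.0445]
tcp_rot: [0.075, 0.813, 0.568, -0.107]
force: [-0.3, -0.1, -0.6]
grip_width: 0.0852
finger_force: 0.0
```

```bash
python3 rec.py
```

```text
23.15 q [-0.563  0.436  1.59  -0.292  1.076 -0.077] p [ 0.548  -0.3068  0.0445]
toolx [ 0.332  0.907 -0.259] y [ 0.939 -0.344  0.001] z [-0.088 -0.244 -0.966] F [-0.3 -0.1 -0.6] w 0.0852 0.0
```

play_rows(moves=[{"x":0,"y":0,"z":-2,"ax":0,"ay":0,"az":0,"grip":8.5},{"x":0,"y":0,"z":-5,"ax":0,"ay":0,"az":0,"grip":8.5},{"x":0,"y":0,"z":-10,"ax":0,"ay":0,"az":0,"grip":8.5},{"x":0,"y":0,"z":-15,"ax":0,"ay":0,"az":0,"grip":8.5},{"x":0,"y":0,"z":-20,"ax":0,"ay":0,"az":0,"grip":8.5},{"x":0,"y":0,"z":-20,"ax":0,"ay":0,"az":0,"grip":8.5},{"x":0,"y":0,"z":-20,"ax":0,"ay":0,"az":0,"grip":8.5}])

```text
t: 24.02
position: [0.5656, -0.2577, 0.2381]
tcp_rot: [0.076, 0.813, 0.568, -0.107]
force: [-1.0, 0.5, -0.8]
grip_width: 0.0849
finger_force: 0.0
```

```bash
python3 rec.py; python3 - <<'E'
from fits import *
for n in('scene','wrist','top'):
    f=n[0]+'9'; snap(n,f); P,p=cloud(f); hsv=cv2.cvtColor(p,cv2.COLOR_RGB2HSV); H,S,V=[hsv[...,i] for i in range(3)]
    x,y,z=np.moveaxis(P,-1,0); nn=np.hypot(x-.5526,y+.2914)
    t=(nn<.024)&(H>4)&(H<16)&(S>170)&(z>.1)
    if t.sum()>20:
        A_=np.c_[P[t][:,:2],np.ones(t.sum())]; c=np.linalg.lstsq(A_,z[t],rcond=None)[0]
        print(f,'top z',np.median(z[t]).round(4),'slope deg',np.degrees(c[:2]).round(2))
a=cv2.imread('pics/s9.png'); b=cv2.resize(a[90:210,150:310],(320,240)); a=cv2.resize(a,(480,300)); b=cv2.copyMakeBorder(b,0,60,0,0,0); cv2.imwrite('pics/m9.png',np.hstack([a,b]))
E
```

```text
24.02 q [-0.478  0.255  1.419 -0.262  1.436 -0.096] p [ 0.5656 -0.2577  0.2381]
toolx [ 0.332  0.907 -0.259] y [ 0.939 -0.343  0.002] z [-0.087 -0.244 -0.966] F [-1.   0.5 -0.8] w 0.0849 0.0
s9 top z 0.1347 slope deg [ -8.01 -10.07]
w9 top z 0.1319 slope deg [ 0.08 -0.09]
```

View pics/m9.png

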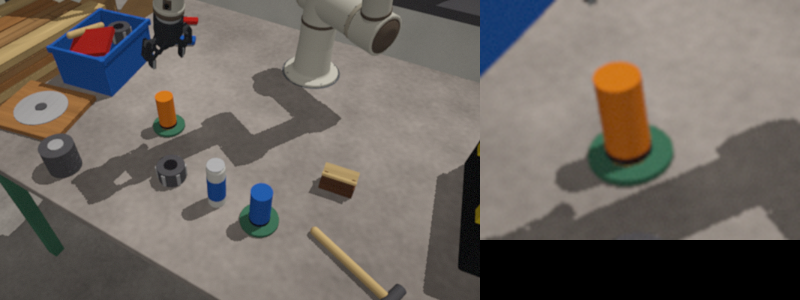

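The picture shows the orange pot inverted and upright on the green foot, at (165,112) and enlarged on the right. Its black band sits on the foot and the gripper is clear. The blue pot, can, cutter and cradle are where they were.

```bash
python3 -c "
from station import *
print(finish_job())"
```

```text
the job is handed in; nothing more can be done
None
```

The orange pot was laid in the V-cradle and let go, then taken by its closed end and set upside down over the free post. Its rim sits flat on the green foot, the blue pot, cutter head and can look unmoved in the last picture, and I handed the job in at about 24 s. My first close on the pot missed because the fingers end about 4 cm short of the reported TCP; I corrected for this without moving the pot.

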